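# Dock the voice recorder and switch the desk speaker to it

## Task

Lay the voice recorder face up on the sloped bed of its dock, in line with the narrow bed and centred on it, with its metal end down against the lip, and let go of it. Then press the blue key on the desk speaker fully home so that it stays down and the red key pops up, leaving only the blue key down. Leave the stamp, the brass weight, the clock and the tankard where they stand.

Things in the scene. Friction and masses are not known exactly. Their poses are not given: they have to be found in the camera images.
- recorder_center (a point): pocket voice recorder, a dark bar 110 x 38 x 20 mm (90 g) lying face up (small grey screen, red button), one end bare silvery metal, the other black. This point is its centre (10 mm above its underside); x runs along its length from the metal end to the black end, y across its 38 mm width, z out of its face
- recorder_metal_end (a point): middle of the recorder's silvery metal end face, 55 mm from its centre
- dock_bed: bed of the fixed dock: aluminium rail 26 mm wide, 104 long on a pedestal (foot 105 x 74 x 10 mm), sloping 0.262 rad (15 degrees), low end to the robot. Origin: on the bed, 75 mm above the desk, under the middle of the seated recorder; x up the slope, y across, z square out of the bed. Lip at the low end: 10 mm high, inner face at x = -56.5 mm. Open sides: the recorder overhangs 6 mm each side
- selector: grey desk speaker, 100 (deep) x 166 (wide) x 48 mm, fixed to the desk, with a row of four coloured push keys in its top near the front. Origin: centre of its underside; x points away from its front, y along the row of keys (order of the colours varies, keys 34 mm apart, row at x = -22 mm). All stands on a roll-top desk whose left side panel (about y = 0.35 m) rises to z = 0.32 m
- key_blue_top (a point): centre of the top of the blue key cap (32 x 24 mm, the 24 mm along the row); 64 mm above the desk when up, about 10 mm lower when latched down
- key_blue (a joint): travel of the blue key, m: 0 up, grows as it is pressed straight down, stop at 0.013. Pressed to the stop (1 to 4 N, then hard) and let go it stays latched at about 0.010; on the way down it frees the key that was latched, which springs up to 0. Pressed part way (0.004 to 0.009) it frees the other but does not latch
- key_red_top (a point): centre of the top of the red key cap (32 x 24 mm, the 24 mm along the row); 64 mm above the desk when up, about 10 mm lower when latched down
- key_red (a joint): travel of the red key, m: 0 up, grows as it is pressed straight down, stop at 0.013. Pressed to the stop (1 to 4 N, then hard) and let go it stays latched at about 0.010; on the way down it frees the key that was latched, which springs up to 0. Pressed part way (0.004 to 0.009) it frees the other but does not latch
- key_yellow_top (a point): centre of the top of the yellow key cap (32 x 24 mm, the 24 mm along the row); 64 mm above the desk when up, about 10 mm lower when latched down
- key_yellow (a joint): travel of the yellow key, m: 0 up, grows as it is pressed straight down, stop at 0.013. Pressed to the stop (1 to 4 N, then hard) and let go it stays latched at about 0.010; on the way down it frees the key that was latched, which springs up to 0. Pressed part way (0.004 to 0.009) it frees the other but does not latch
- key_white_top (a point): centre of the top of the white key cap (32 x 24 mm, the 24 mm along the row); 64 mm above the desk when up, about 10 mm lower when latched down
- key_white (a joint): travel of the white key, m: 0 up, grows as it is pressed straight down, stop at 0.013. Pressed to the stop (1 to 4 N, then hard) and let go it stays latched at about 0.010; on the way down it frees the key that was latched, which springs up to 0. Pressed part way (0.004 to 0.009) it frees the other but does not latch
- stamp_center (a point): small wooden rubber stamp with turned handle, 26 x 40 x 57 mm high, loose, standing beside the recorder; this point is at half its height. Leave it alone
- weight_center (a point): brass weight with a knob, 38 mm across, 54 mm high, loose, standing beside the dock; this point is at half its height. Leave it alone
- clock_center (a point): round brass desk clock, 34 x 71 x 80 mm high, loose, standing behind the speaker; this point is at half its height. Leave it alone
- tankard_center (a point): white mug-like tankard with pens, 83 x 112 x 179 mm high, loose, at the back of the desk; this point is at half its height. Leave it alone

How it is judged:
On the way, in this order (a step that is already met when the one before it is completed fails the run):
1. the recorder lies in the dock, metal end at the lip, let go (x of recorder_center in the frame of dock_bed between -0.01 and 0.014 m and y of recorder_center in the frame of dock_bed between -0.011 and 0.011 m and z of recorder_center in the frame of dock_bed between 0.005 and 0.015 m and x of recorder_metal_end in the frame of dock_bed below -0.035 m and angle between the x axis of recorder_center and the x axis of dock_bed, either way round below 0.2 rad and angle between the z axis of recorder_center and the z axis of dock_bed, either way round below 0.12 rad and angle between recorder_center's own z axis and vertical below 1 rad and contact force between the fingers and recorder below 0.1 N), for 0.3 s.
2. the blue key is latched down and the red, yellow and white keys are up (value of joint key_blue above 0.008 m and value of joint each of key_red, key_yellow, key_white below 0.003 m), for 0.2 s.
At the end, for the whole second after the job is handed in: The recorder lies let go and still on the dock bed, metal end at the lip: centre within 11 mm across, -10 to +14 mm along, in line within 0.2 rad, flat within 0.12 rad. Blue key latched down (over 8 mm), the other keys up (under 3 mm) (all of step 1 and all of step 2 and linear speed of recorder below 0.02 m/s and contact force between the arm and selector below 0.1 N); the robot touches nothing.
It fails at once if the wooden stamp is shifted over 30 mm or tipped (distance of stamp_center from where it was at the start of the episode above 0.03 m or angle between stamp_center's own z axis and vertical above 0.5 rad).
It fails at once if the brass weight is shifted over 30 mm or tipped (distance of weight_center from where it was at the start of the episode above 0.03 m or angle between weight_center's own z axis and vertical above 0.5 rad).
It fails at once if the desk clock is shifted over 30 mm or tipped (distance of clock_center from where it was at the start of the episode above 0.03 m or angle between clock_center's own z axis and vertical above 0.5 rad).
It fails at once if the tankard is shifted over 30 mm or tipped (distance of tankard_center from where it was at the start of the episode above 0.03 m or angle between tankard_center's own z axis and vertical above 0.5 rad).
It also fails if it takes over 58 s, if anything falls off the work surface, if the arm or the gripper's body presses on something with over 40 N, if the wrist force passes 120 N, or if a joint passes its speed limit or range.

## Robot

A 7-joint arm with a two-finger parallel gripper is mounted at the origin on a cart in front of the work surface, level with it; the furniture and walls round the work are solid. World frame = base frame: x ahead of the robot, y to its left, z up, the work surface at z = 0. Lengths are in m, angles in rad, forces in N, time in s.
With the tool pointing down it reaches from about 0.4 to 0.85 m from the base axis. Payload 4.5 kg.
Tool frame: the origin (TCP) lies on the centre line of the jaws, within the pads' length; the fingertips stand 25 mm ahead of it and the grasp point (between the pads) lies 6 mm ahead of it; z points along the fingers, y is the direction in which the jaws open and shut (so a half turn about z gives the same grasp; the last joint's range is limited). The gripper opens to 88 mm and grips with 3 to 60 N. Pads are 18 mm wide; open, the fingers measure 123 mm over their backs; the gripper's body (75 mm by 187 mm) begins 45 mm behind the grasp point.
Start: joints at [1.304, 0.689, -0.195, 1.565, 0.157, 0.902, -0.215], TCP at [0.185, -0.597, 0.264] pointing down, gripper open.
Joint ranges: [-3.01, 3.01], [-0.46, 2.08], [-1.47, 1.51], [0.13, 2.56], [-1, 4.14], [0.04, 2.09], [-2.66, 2.66]. Speed limits (rad/s): [2.57, 2.57, 3.14, 3.14, 3.14, 3.14, 3.14].

## Interface

Orientations are given as a unit quaternion [x, y, z, w].
In Python, from plant import r, eyes gives the robot as it stands.
- The arm moves only by the tool servo_tool, never from a script. Its argument "deltas" is a list of rows, each an object of numbers: "dx", "dy", "dz": the shift along the tool's x, y, z in units of 60 mm (1.0 is 60 mm); "ax", "ay", "az": the turn, a rotation vector about the tool's x, y, z in units of 6 degrees (1.0 is 6 degrees); "hand": the finger opening in mm, from 0 to 88.1. A call has 1 to 10 rows; each row is the pose to reach, as a shift and turn from the pose commanded when the call began, along the tool's axes at that moment; what a row does not reach only later rows make up. A row lasts 1/8 s, in which the tool goes at most 62.5 mm and 10.7 degrees, less where a joint would pass 70% of its speed; a pose out of reach is approached as far as the arm can. A call with a gripper value outside its range is refused whole. The fingers move at their own pace and stop on an object; "newtons" is the grip in N (left out, the last holds). Time passes only in rows, so rows that repeat a pose let the fingers close. It gives the time, the measured TCP pose, the force and the opening at its end, in the units of the state.
- r.get_state(): the state, without advancing time (a new reading comes with each control period).
- eyes.snapshot(name): name is "scene" or "side" or "wrist"; returns (picture, depth): 384x512x3 uint8, red, green, blue; 384x512 float32, m along the optical axis (not along the pixel's ray), 0 where there is no reading.
- eyes.camera_model(name): a dict with "fx", "fy", "cx", "cy" (pixels), "k1" (the pictures are not rectified: a ray, as slopes to the right and down, at radius r is drawn at 1 + k1 r^2 times it, then the intrinsics apply), "pose" (4x4, takes a point from camera to world coordinates). Camera axes: x right, y up, looking along -z (the intrinsics and any distortion apply to the point x, -y, -z); pixel columns grow to the right and rows downward; lengths in m; the calibration is good to about 2 mm. A picture is of the moment at which its call begins: read the wrist's pose just before it. camera_model takes no time and is no camera call; for the wrist camera it gives the pose at the moment of the call.
- r.finish_job(): hands the job in, once; it reports no verdict.
The state is a dict: "clock": time; "q": joint angles; "qd": joint speeds; "joint_torque": joint torques, N m; "tool_pos": TCP position; "eef_rot": TCP orientation; "contact_force": force on the tool from outside, world axes, zero at the start; "moment": the same for the moment, N m; "opening": opening from 0.0 (shut) to 1.0 (fully open).
Only numpy, scipy, OpenCV 4.12 (cv2) and the standard library are available. Lean on these libraries where they do the work, as an engineer would, in place of code of your own. Each camera call takes 0.05 s, during which the arm holds its last target.

## Working session

There is one attempt and no reset: what is moved stays moved. The work goes in short steps, Python scripts to look and compute and a tool call to move; the robot and the scene stay as the last step left them, time stands still between calls to the robot, and variables do not carry over. Pictures are saved under pics/ and viewed, and the job is handed in when it is done.

Besides the shell and the picture viewer there is one more tool, called after "Call:" by a JSON object that holds its "api" and its "payload", one argument or row to a line. servo_tool: Moves the arm, as the interface text tells. Its arguments: {"type":"object","properties":{"deltas":{"type":"array","items":{"type":"object","properties":{"dx":{"type":"number"},"dy":{"type":"number"},"dz":{"type":"number"},"ax":{"type":"number"},"ay":{"type":"number"},"az":{"type":"number"},"hand":{"type":"number"}}}},"newtons":{"type":"number"}},"required":["deltas"]}

```bash
mkdir -p pics; ls; python3 - <<'E'
from plant import r, eyes
import cv2,numpy as np
s=r.get_state();print({k:np.round(v,3).tolist() for k,v in s.items()})
for n in ["scene","side"]:
    p,d=eyes.snapshot(n); cv2.imwrite(f"pics/{n}0.png",cv2.cvtColor(p,cv2.COLOR_RGB2BGR)); np.savez(f"/tmp/{n}0.npz",p=p,d=d)
    c=eyes.camera_model(n);print(n,{k:np.round(v,4).tolist() for k,v in c.items()})
E
```

```text
pics
{'clock': 0.0, 'q': [1.304, 0.69, -0.194, 1.566, 0.157, 0.903, -0.215], 'qd': [0.001, -0.001, 0.0, 0.0, 0.0, -0.0, -0.001], 'joint_torque': [0.0, -52.757, -1.267, -15.343, -0.053, 0.006, 0.0], 'tool_pos': [0.185, -0.596, 0.263], 'eef_rot': [0.989, 0.15, -0.0, -0.001], 'contact_force': [-0.077, 0.087, -0.21], 'moment': [0.004, 0.065, -0.034], 'opening': 1.001}
scene {'fx': 451.6817, 'fy': 451.6817, 'cx': 256.4334, 'cy': 193.2527, 'k1': 0.0051, 'pose': [[-0.8135, 0.3011, -0.4976, 0.0457], [-0.5815, -0.4355, 0.6872, 0.6654], [-0.0098, 0.8483, 0.5294, 0.6893], [0.0, 0.0, 0.0, 1.0]]}
side {'fx': 386.8778, 'fy': 386.8778, 'cx': 254.8595, 'cy': 197.2782, 'k1': -0.0898, 'pose': [[-0.9802, 0.1031, -0.1692, 0.4267], [-0.1979, -0.4638, 0.8635, 0.7843], [0.0106, 0.8799, 0.475, 0.5732], [0.0, 0.0, 0.0, 1.0]]}
```

View pics/scene0.png

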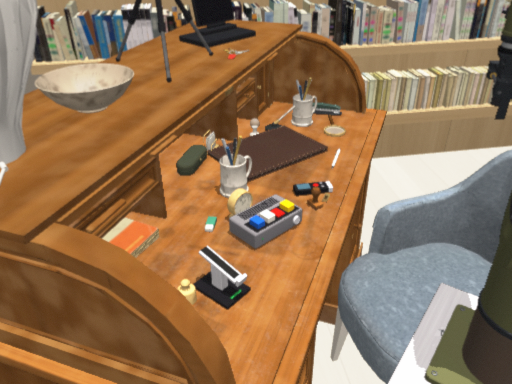

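View pics/side0.png

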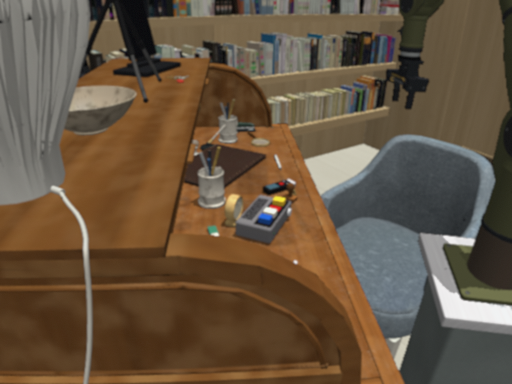

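```bash
cat > h.py <<'E'
import numpy as np,cv2
from plant import r,eyes
from scipy.spatial.transform import Rotation as R
def ray(c,u,v):
    K=np.array([[c["fx"],0,c["cx"]],[0,c["fy"],c["cy"]],[0,0,1]])
    m=cv2.undistortPoints(np.array([[[u,v]]],float),K,np.array([c["k1"],0,0,0.]))[0,0]
    T=np.array(c["pose"]);d=T[:3,:3]@np.array([m[0],-m[1],-1]);return T[:3,3],d
def plane(c,u,v,z):
    o,d=ray(c,u,v);return o+d*(z-o[2])/d[2]
def pt(c,d,u,v):
    o,q=ray(c,u,v);return o+q*d[int(round(v)),int(round(u))]
def cloud(c,d):
    h,w=d.shape;g=np.mgrid[:h,:w];uv=np.stack([g[1].ravel(),g[0].ravel()],1).astype(float)
    K=np.array([[c["fx"],0,c["cx"]],[0,c["fy"],c["cy"]],[0,0,1]])
    m=cv2.undistortPoints(uv[:,None],K,np.array([c["k1"],0,0,0.]))[:,0]
    T=np.array(c["pose"]);q=np.stack([m[:,0],-m[:,1],-np.ones(len(m))],1)@T[:3,:3].T
    P=T[:3,3]+q*d.reshape(-1,1);P[d.ravel()<=0]=np.nan
    return P.reshape(h,w,3)
E
python3 - <<'E'
from h import *
z=np.load('/tmp/scene0.npz');p=cv2.cvtColor(z['p'],cv2.COLOR_RGB2BGR)
a=cv2.resize(p[165:315,170:350],None,fx=4,fy=4,interpolation=cv2.INTER_CUBIC);cv2.imwrite('pics/crop0.png',a)
c=eyes.camera_model('scene');P=cloud(c,z['d'])
for n,u,v in [('dockfoot',222,290),('tabletop',280,330),('weight',187,285),('bedtop',222,263),('desk',200,240),('keys',270,215),('rec',310,188),('stamp',318,198),('edge',325,265)]:
    print(n,P[v,u].round(3))
E
```

```text
dockfoot [0.517 0.143 0.014]
tabletop [0.363 0.154 0.003]
weight [0.555 0.203 0.054]
bedtop [0.523 0.13  0.075]
desk [0.678 0.031 0.003]
keys [ 0.546 -0.081  0.067]
rec [ 0.564 -0.31   0.022]
stamp [ 0.532 -0.302  0.004]
edge [ 0.383 -0.064  0.002]
```

View pics/crop0.png

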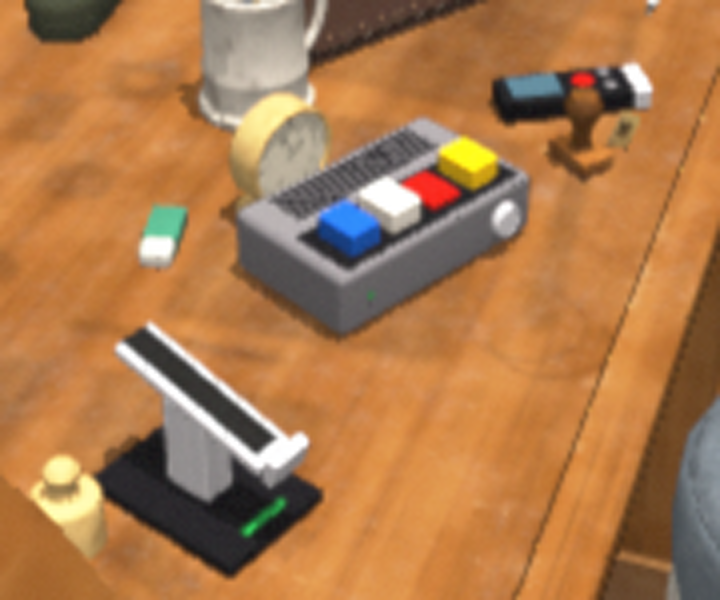

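```bash
python3 - <<'E'
from h import *
z=np.load('/tmp/scene0.npz');p=z['p'];c=eyes.camera_model('scene')
P=cloud(c,z['d'])
def corners(crop,pts,zz,name):
    for (a,b),h in zip(pts,zz):
        u,v=170+(a+.5)/4-.5,165+(b+.5)/4-.5
        print(name,(round(u,1),round(v,1)),plane(c,u,v,h).round(4), P[int(round(v)),int(round(u))].round(3))
# recorder region
R0=P[170:205,285:345];m=np.isfinite(R0[...,2])&(R0[...,2]>.015)&(R0[...,2]<.03)
Q=R0[m];print(len(Q),np.median(Q[:,2]))
mm=m.astype(np.uint8);n,l,st,ce=cv2.connectedComponentsWithStats(mm)
for i in range(1,n):
    if st[i,4]>15:
        q=R0[l==i];print(st[i],q.mean(0).round(3));rect=cv2.minAreaRect(q[:,:2].astype(np.float32)*1000);print(rect)
# stamp
m=(R0[...,2]>.034)&(R0[...,2]<.08);q=R0[m];print('stamp hi',len(q),q.mean(0).round(3),q.max(0).round(3))
# recorder top corners in crop
corners(0,[(497,82),(625,66),(650,84),(640,107),(507,118)],[.02,.02,.02,.02,.0],'rec')
# selector key
hsv=cv2.cvtColor(p,cv2.COLOR_RGB2HSV)
for nm,lo,hi in [('blue',(100,150,80),(125,255,255)),('yellow',(22,180,120),(32,255,255)),('red',(0,200,100),(6,255,255))]:
    k=cv2.inRange(hsv,lo,hi);k[:195]=0;k[240:]=0;k[:,:240]=0;k[:,305:]=0
    q=P[k>0];q=q[q[:,2]>q[:,2].max()-.008];print(nm,len(q),((q.max(0)+q.min(0))/2).round(4),q.mean(0).round(4),q.max(0)-q.min(0))
# dock
D=P[240:290,195:250];
for nm,pts,hh in [('foot',[(322,494),(230,575),(100,478)],[.01]*3),('bedtop',[(150,324),(117,347)],[.0885]*2)]:
    corners(0,pts,hh,nm)
E
```

```text
357 0.02195772688967146
[  8  12  40  11 294] [ 0.564 -0.32   0.022]
((563.6917114257812, -324.3160705566406), (110.26240539550781, 39.07490921020508), 44.8519287109375)
[23 28 15  7 63] [ 0.521 -0.262  0.019]
((523.1616821289062, -263.8410339355469), (28.087448120117188, 40.87191390991211), 60.83932876586914)
stamp hi 114 [ 0.525 -0.229  0.055] [ 0.569 -0.142  0.069]
rec (293.9, 185.1) [ 0.6118 -0.3006  0.02  ] [ 0.61  -0.299  0.022]
rec (325.9, 181.1) [ 0.547  -0.3729  0.02  ] [ 0.559 -0.398  0.004]
rec (332.1, 185.6) [ 0.5202 -0.3604  0.02  ] [ 0.531 -0.383  0.004]
rec (329.6, 191.4) [ 0.5114 -0.3284  0.02  ] [ 0.518 -0.346  0.01 ]
rec (296.4, 194.1) [ 0.5965 -0.2907  0.    ] [ 0.588 -0.274  0.012]
blue 91 [ 0.5618 -0.0465  0.0655] [ 0.5599 -0.0455  0.0661] [0.03334163 0.02815765 0.0076798 ]
yellow 81 [ 0.5402 -0.1471  0.0653] [ 0.5394 -0.1448  0.0661] [0.03182272 0.02767653 0.00788207]Traceback (most recent call last):
  File "<stdin>", line 23, in <module>
    return umr_maximum(a, axis, None, out, keepdims, initial, where)
ValueError: zero-size array to reduction operation maximum which has no identity
```

```bash
python3 - <<'E'
from h import *
z=np.load('/tmp/scene0.npz');p=z['p'];c=eyes.camera_model('scene')
P=cloud(c,z['d'])
def cr(name,pts,h):
    o=[]
    for a,b in pts:
        u,v=170+(a+.5)/4-.5,165+(b+.5)/4-.5
        o.append(plane(c,u,v,h));print(name,(round(u,1),round(v,1)),o[-1].round(4), P[int(round(v)),int(round(u))].round(3))
    return o
f=cr('foot',[(322,494),(230,575),(100,478)],.01)
for a,b in ((0,1),(1,2)): e=f[b]-f[a];print(np.linalg.norm(e).round(4),np.degrees(np.arctan2(e[1],e[0])).round(1))
# bed points: dark strip in bed
hsv=cv2.cvtColor(p,cv2.COLOR_RGB2HSV)
k=np.zeros(p.shape[:2],np.uint8);cv2.fillPoly(k,[np.array([[202,250],[208,247],[240,275],[234,280]])],255)
k2=k.copy();k2[hsv[...,2]>70]=0
q=P[(k>0)&np.isfinite(P[...,2])];q=q[(q[:,2]>.055)]
print(len(q))
for _ in range(4):
    A=np.c_[q[:,:2],np.ones(len(q))];s=np.linalg.lstsq(A,q[:,2],rcond=None)[0];e=A@s-q[:,2];print(s.round(3),e.std().round(4));q=q[abs(e)<2.0*e.std()+1e-4]
g=s[:2];print('slope',np.degrees(np.arctan(np.hypot(*g))),'yaw',np.degrees(np.arctan2(g[1],g[0])))
dk=P[(k2>0)];dk=dk[dk[:,2]>.055]
print(len(dk),cv2.minAreaRect(dk[:,:2].astype(np.float32)*1000),dk.mean(0))
o=cr('bedhi',[(150,324),(117,347)],.0885);o=cr('lip',[(305,440),(270,467)],.07)
E
```

```text
foot (250.1, 288.1) [0.4736 0.1011 0.01  ] [0.474 0.101 0.01 ]
foot (227.1, 308.4) [0.4776 0.1743 0.01  ] [0.479 0.173 0.01 ]
foot (194.6, 284.1) [0.5787 0.1598 0.01  ] [0.576 0.161 0.012]
0.0733 86.9
0.1022 -8.2
338
[ 0.27   0.01  -0.066] 0.0013
[ 0.272  0.01  -0.067] 0.0012
[ 0.27   0.007 -0.066] 0.0012
[ 0.27   0.007 -0.066] 0.0011
slope 15.128007965318837 yaw 1.5439910303646678
190 ((528.5130004882812, 132.34268188476562), (14.020064353942871, 87.37516784667969), 86.41718292236328) [0.52749827 0.13207322 0.07757158]
bedhi (207.1, 245.6) [0.5743 0.1159 0.0885] [0.573 0.118 0.09 ]
bedhi (198.9, 251.4) [0.5759 0.1402 0.0885] [0.653 0.063 0.002]
lip (245.9, 274.6) [0.4655 0.1249 0.07  ] [0.463 0.127 0.072]
lip (237.1, 281.4) [0.468  0.1505 0.07  ] [0.469 0.15  0.07 ]
```

```bash
cat >> h.py <<'E'
def Rt(yaw,tilt=0):
    """tool pointing down, tool x at yaw (deg) in world; tilt deg: x raised up by tilt (bed-like slope)"""
    B=R.from_euler('z',yaw,degrees=True)*R.from_euler('y',-tilt,degrees=True)
    return B*R.from_euler('x',180,degrees=True)
def go(pos,Rw,st=None):
    s=st or r.get_state();R0=R.from_quat(s['eef_rot'])
    d=R0.inv().apply(np.array(pos)-s['tool_pos'])/.06
    a=(R0.inv()*Rw).as_rotvec(degrees=True)/6
    print('d',d.round(3),'a',a.round(3),'rows',max(np.linalg.norm(d)*.06/.0625,np.linalg.norm(a)*6/10.7).round(1))
def yaw():
    m=R.from_quat(r.get_state()['eef_rot']).as_matrix();return np.degrees(np.arctan2(m[1,0],m[0,0]))
E
python3 - <<'E'
from h import *
s=r.get_state();c=eyes.camera_model('wrist');T=np.array(c['pose']);R0=R.from_quat(s['eef_rot']).as_matrix()
print({k:c[k] for k in ('fx','fy','cx','cy','k1')});print((R0.T@(T[:3,3]-s['tool_pos'])).round(3));print((R0.T@T[:3,:3]).round(3))
go([.55,-.33,.25],Rt(45))
E
```

```text
{'fx': 319.8663351681614, 'fy': 319.8663351681614, 'cx': 251.1021899241165, 'cy': 193.6827865529286, 'k1': -0.007189853037046756}
[ 0.077 -0.001 -0.121]
[[-0.001  0.955  0.296]
 [ 1.     0.001 -0.001]
 [-0.001  0.296 -0.955]]
d [ 7.126 -2.438  0.219] a [-1.600e-02 -3.000e-03 -4.627e+00] rows 7.2
```

Call:
{"api": "servo_tool", "payload": {
  "deltas": [
    {"dx":7.13,"dy":-2.44,"dz":0.2,"az":-4.63,"hand":58},
    {"dx":7.13,"dy":-2.44,"dz":0.2,"az":-4.63,"hand":58},
    {"dx":7.13,"dy":-2.44,"dz":0.2,"az":-4.63,"hand":58},
    {"dx":7.13,"dy":-2.44,"dz":0.2,"az":-4.63,"hand":58},
    {"dx":7.13,"dy":-2.44,"dz":0.2,"az":-4.63,"hand":58},
    {"dx":7.13,"dy":-2.44,"dz":0.2,"az":-4.63,"hand":58},
    {"dx":7.13,"dy":-2.44,"dz":0.2,"az":-4.63,"hand":58},
    {"dx":7.13,"dy":-2.44,"dz":0.2,"az":-4.63,"hand":58},
    {"dx":7.13,"dy":-2.44,"dz":0.2,"az":-4.63,"hand":58},
    {"dx":7.13,"dy":-2.44,"dz":0.2,"az":-4.63,"hand":58}
  ],
  "newtons": 20
}}

```text
schema error: expected keys dx, dy, dz, ax, ay, az, hand
```

```bash
cat > look.py <<'E'
from h import *
import sys
n=sys.argv[1]
s=r.get_state();c=eyes.camera_model('wrist')
p,d=eyes.snapshot('wrist')
cv2.imwrite(f'pics/{n}.png',cv2.cvtColor(p,cv2.COLOR_RGB2BGR));np.savez(f'/tmp/{n}.npz',p=p,d=d,c=np.array(c,dtype=object))
print(s['clock'],s['tool_pos'].round(4) if hasattr(s['tool_pos'],'round') else s['tool_pos'],np.round(s['eef_rot'],4),'yaw',yaw().round(2),s['opening'],np.round(s['contact_force'],2))
E
python3 look.py w1
```

```text
0.1 [ 0.185  -0.5965  0.263 ] [ 9.887e-01  1.499e-01 -2.000e-04 -8.000e-04] yaw 17.24 0.9978654663273036 [ 0.5  -0.99  0.09]
```

View pics/w1.png

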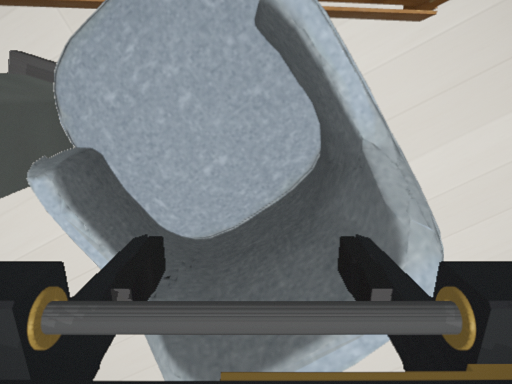

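Call:
{"api": "servo_tool", "payload": {
  "deltas": [
    {"dx":7.13,"dy":-2.44,"dz":0.2,"ax":0,"ay":0,"az":-4.63,"hand":58},
    {"dx":7.13,"dy":-2.44,"dz":0.2,"ax":0,"ay":0,"az":-4.63,"hand":58},
    {"dx":7.13,"dy":-2.44,"dz":0.2,"ax":0,"ay":0,"az":-4.63,"hand":58},
    {"dx":7.13,"dy":-2.44,"dz":0.2,"ax":0,"ay":0,"az":-4.63,"hand":58},
    {"dx":7.13,"dy":-2.44,"dz":0.2,"ax":0,"ay":0,"az":-4.63,"hand":58},
    {"dx":7.13,"dy":-2.44,"dz":0.2,"ax":0,"ay":0,"az":-4.63,"hand":58},
    {"dx":7.13,"dy":-2.44,"dz":0.2,"ax":0,"ay":0,"az":-4.63,"hand":58},
    {"dx":7.13,"dy":-2.44,"dz":0.2,"ax":0,"ay":0,"az":-4.63,"hand":58},
    {"dx":7.13,"dy":-2.44,"dz":0.2,"ax":0,"ay":0,"az":-4.63,"hand":58},
    {"dx":7.13,"dy":-2.44,"dz":0.2,"ax":0,"ay":0,"az":-4.63,"hand":58}
  ],
  "newtons": 20
}}

```text
clock: 1.4
tool_pos: [0.5483, -0.3327, 0.2515]
eef_rot: [0.924, 0.381, -0.001, 0.0]
contact_force: [1.3, -0.1, 0.5]
opening: 0.661
```

```bash
python3 look.py w2
```

```text
1.4 [ 0.5483 -0.3327  0.2515] [ 9.245e-01  3.813e-01 -1.300e-03  3.000e-04] yaw 44.8 0.6605518250928382 [ 1.31 -0.08  0.52]
```

View pics/w2.png

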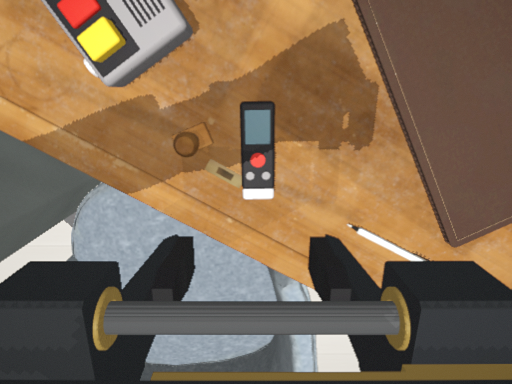

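```bash
python3 - <<'E'
from h import *
z=np.load('/tmp/w2.npz',allow_pickle=True);c=z['c'].item();P=cloud(c,z['d']);p=z['p']
hsv=cv2.cvtColor(p,cv2.COLOR_RGB2HSV)
H=P[...,2];m=((H>.012)&(H<.035)).astype(np.uint8);m[:90]=0;m[210:]=0;m[:,:160]=0;m[:,300:]=0
n,l,st,ce=cv2.connectedComponentsWithStats(m)
print(np.nanmedian(H[100:140,285:320]))
for i in range(1,n):
    if st[i,4]<40: continue
    q=P[l==i];print(st[i],np.median(q[:,2]).round(4),cv2.minAreaRect(q[:,:2].astype(np.float32)*1000))
q=P[90:210,160:235].reshape(-1,3);
for lo,hi in((.004,.015),(.015,.04),(.04,.07)):
    w=q[(q[:,2]>lo)&(q[:,2]<hi)];print(lo,len(w),w.mean(0).round(3),w.min(0).round(3),w.max(0).round(3))
cs=[plane(c,u,v,.02) for u,v in[(241,101),(274.5,101),(275,198),(242.5,198)]]
print(np.round(cs,4),np.mean(cs,0).round(4))
a=(cs[0]+cs[1]-cs[2]-cs[3])/2;print(np.linalg.norm(a),np.degrees(np.arctan2(a[1],a[0])))
# in tool frame stamp/tag positions
s=r.get_state();R0=R.from_quat(s['eef_rot'])
for nm,u,v,h in[('tag',225,172,0),('tagR',243,180,0),('stampbaseR',213,140,.01),('handle',186,143,.05)]: 
    print(nm,R0.inv().apply(plane(c,u,v,h)-np.mean(cs,0)).round(3),P[v,u].round(3))
E
```

```text
-0.000113332742545047
[ 240  101   35   98 3263] 0.0198 ((564.5109252929688, -326.4151611328125), (109.40908813476562, 37.263484954833984), 45.99116134643555)
[172 123  40  27 354] 0.0138 ((522.5565185546875, -265.3458557128906), (25.667821884155273, 39.777252197265625), 66.38365173339844)
0.004 385 [ 0.533 -0.268  0.013] [ 0.508 -0.284  0.005] [ 0.545 -0.247  0.015]
0.015 18 [ 0.531 -0.267  0.015] [ 0.512 -0.282  0.015] [ 0.542 -0.25   0.018]
0.04 517 [ 0.524 -0.265  0.053] [ 0.51  -0.278  0.042] [ 0.535 -0.253  0.058]
[[ 0.5907 -0.2755  0.02  ]
 [ 0.6157 -0.3006  0.02  ]
 [ 0.5411 -0.3788  0.02  ]
 [ 0.5146 -0.3521  0.02  ]] [ 0.5655 -0.3268  0.02  ]
0.10801999127928463 45.7559803602815
tag [-0.028 -0.039  0.02 ] [ 0.518 -0.319 -0.001]
tagR [-0.038 -0.018  0.02 ] [ 0.53  -0.337  0.02 ]
stampbaseR [ 0.012 -0.051  0.01 ] [ 0.536 -0.283 -0.   ]
handle [ 0.014 -0.073 -0.03 ] [ 0.525 -0.265  0.057]
```

```bash
python3 - <<'E'
from h import *
go([.565,-.3266,.12],Rt(45.9)); go([.565,-.3266,.029],Rt(45.9))
E
```

```text
d [0.275 0.123 2.193] a [-0.002  0.022 -0.183] rows 2.1
d [0.279 0.124 3.71 ] a [-0.002  0.022 -0.183] rows 3.6
```

Call:
{"api": "servo_tool", "payload": {
  "deltas": [
    {"dx":0.275,"dy":0.123,"dz":0.8,"ax":0,"ay":0.02,"az":-0.18,"hand":54},
    {"dx":0.275,"dy":0.123,"dz":1.6,"ax":0,"ay":0.02,"az":-0.18,"hand":54},
    {"dx":0.28,"dy":0.124,"dz":2.4,"ax":0,"ay":0.02,"az":-0.18,"hand":54},
    {"dx":0.28,"dy":0.124,"dz":3.0,"ax":0,"ay":0.02,"az":-0.18,"hand":54},
    {"dx":0.28,"dy":0.124,"dz":3.5,"ax":0,"ay":0.02,"az":-0.18,"hand":54},
    {"dx":0.28,"dy":0.124,"dz":3.71,"ax":0,"ay":0.02,"az":-0.18,"hand":54},
    {"dx":0.28,"dy":0.124,"dz":3.71,"ax":0,"ay":0.02,"az":-0.18,"hand":54},
    {"dx":0.28,"dy":0.124,"dz":3.71,"ax":0,"ay":0.02,"az":-0.18,"hand":54}
  ]
}}

```text
clock: 2.45
tool_pos: [0.5682, -0.3246, 0.0306]
eef_rot: [0.92, 0.391, 0.002, 0.001]
contact_force: [0.4, -0.7, 0.2]
opening: 0.614
```

```bash
python3 look.py w3
```

```text
2.45 [ 0.5682 -0.3246  0.0306] [9.203e-01 3.912e-01 1.700e-03 6.000e-04] yaw 46.07 0.6136769164281848 [ 0.37 -0.72  0.18]
```

View pics/w3.png

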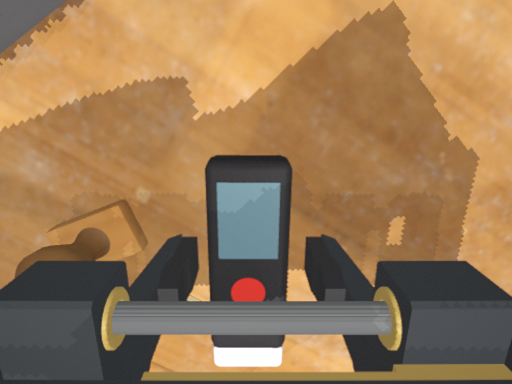

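Call:
{"api": "servo_tool", "payload": {
  "deltas": [
    {"dx":0,"dy":0,"dz":0,"ax":0,"ay":0,"az":0,"hand":30},
    {"dx":0,"dy":0,"dz":0,"ax":0,"ay":0,"az":0,"hand":30},
    {"dx":0,"dy":0,"dz":0,"ax":0,"ay":0,"az":0,"hand":30},
    {"dx":0,"dy":0,"dz":0,"ax":0,"ay":0,"az":0,"hand":30}
  ],
  "newtons": 25
}}

```text
clock: 3.0
tool_pos: [0.5679, -0.3239, 0.0299]
eef_rot: [0.92, 0.391, 0.001, -0.0]
contact_force: [-0.9, 1.3, 5.5]
opening: 0.428
```

Call:
{"api": "servo_tool", "payload": {
  "deltas": [
    {"dx":0,"dy":0,"dz":-0.3,"ax":0,"ay":0,"az":0,"hand":30},
    {"dx":0,"dy":0,"dz":-1,"ax":0,"ay":0,"az":0,"hand":30},
    {"dx":0,"dy":0,"dz":-2,"ax":0,"ay":0,"az":0,"hand":30},
    {"dx":0,"dy":0,"dz":-3,"ax":0,"ay":0,"az":0,"hand":30},
    {"dx":0,"dy":0,"dz":-3.7,"ax":0,"ay":0,"az":0,"hand":30},
    {"dx":0,"dy":0,"dz":-3.7,"ax":0,"ay":0,"az":0,"hand":30}
  ]
}}

```text
clock: 3.75
tool_pos: [0.5692, -0.3249, 0.256]
eef_rot: [0.92, 0.391, 0.004, 0.003]
contact_force: [-0.7, -0.4, -1.8]
opening: 0.427
```

```bash
python3 look.py w4;python3 - <<'E'
from h import *
go([.46,.135,.27],Rt(-4.5))
E
```

```text
3.75 [ 0.5692 -0.3249  0.256 ] [0.9202 0.3914 0.0039 0.0029] yaw 46.09 0.42703590635509164 [-0.7  -0.44 -1.75]
d [ 4.272 -6.601 -0.291] a [ 0.017 -0.04   8.432] rows 7.6
```

View pics/w4.png

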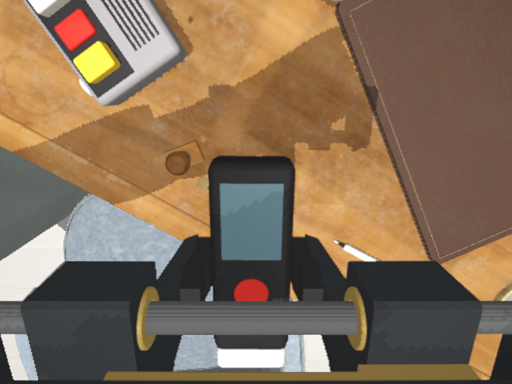

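```bash
python3 - <<'E'
from h import *
go([.435,.135,.30],Rt(-4.5))
z=np.load('/tmp/w4.npz',allow_pickle=True);c=z['c'].item();s=r.get_state();R0=R.from_quat(s['eef_rot'])
for u,v in [(252,157),(212,170),(292,170),(252,367)]:
    o,d=ray(c,u,v);o=R0.inv().apply(o-s['tool_pos']);d=R0.inv().apply(d);print((o+d*(.0099-o[2])/d[2]).round(4))
E
```

```text
d [ 3.985 -6.899 -0.793] a [ 0.017 -0.04   8.432] rows 7.7
[0.053  0.0019 0.0099]
[ 0.0474 -0.0152  0.0099]
[0.0473 0.019  0.0099]
[-0.0587  0.0019  0.0099]
```

Call:
{"api": "servo_tool", "payload": {
  "deltas": [
    {"dx":0.5,"dy":-0.85,"dz":-0.79,"ax":0,"ay":0,"az":1.0,"hand":30},
    {"dx":1.0,"dy":-1.7,"dz":-0.79,"ax":0,"ay":0,"az":2.1,"hand":30},
    {"dx":1.5,"dy":-2.6,"dz":-0.79,"ax":0,"ay":0,"az":3.2,"hand":30},
    {"dx":2.0,"dy":-3.5,"dz":-0.79,"ax":0,"ay":0,"az":4.2,"hand":30},
    {"dx":2.5,"dy":-4.3,"dz":-0.79,"ax":0,"ay":0,"az":5.3,"hand":30},
    {"dx":3.0,"dy":-5.2,"dz":-0.79,"ax":0,"ay":0,"az":6.3,"hand":30},
    {"dx":3.5,"dy":-6.05,"dz":-0.79,"ax":0,"ay":0,"az":7.4,"hand":30},
    {"dx":3.99,"dy":-6.9,"dz":-0.79,"ax":0.02,"ay":-0.04,"az":8.43,"hand":30},
    {"dx":3.99,"dy":-6.9,"dz":-0.79,"ax":0.02,"ay":-0.04,"az":8.43,"hand":30},
    {"dx":3.99,"dy":-6.9,"dz":-0.79,"ax":0.02,"ay":-0.04,"az":8.43,"hand":30}
  ]
}}

```text
clock: 5.05
tool_pos: [0.4341, 0.1347, 0.298]
eef_rot: [0.999, -0.039, -0.003, 0.0]
contact_force: [-1.0, -0.7, -1.0]
opening: 0.428
```

```bash
python3 look.py w5
```

```text
5.05 [0.4341 0.1347 0.298 ] [ 9.992e-01 -3.870e-02 -2.700e-03  1.000e-04] yaw -4.57 0.42843843078274907 [-1.01 -0.7  -1.01]
```

View pics/w5.png

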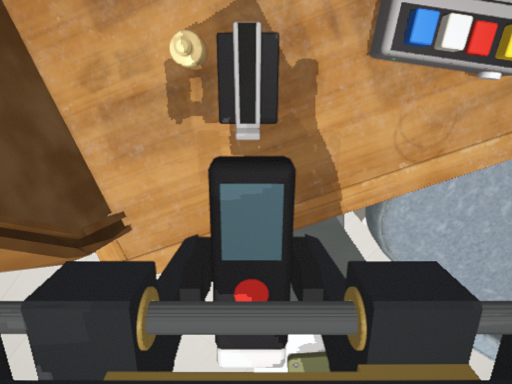

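```bash
python3 - <<'E'
from h import *
z=np.load('/tmp/w5.npz',allow_pickle=True);c=z['c'].item();P=cloud(c,z['d']);p=z['p']
X=P[15:145,205:290];m=((X[...,2]>.05)&(X[...,2]<.12)).astype(np.uint8)
n,l,st,ce=cv2.connectedComponentsWithStats(m);i=1+np.argmax(st[1:,4]);print(st[i])
q=X[l==i]
rect=cv2.minAreaRect(q[:,:2].astype(np.float32)*1000);print('rail',rect,q.min(0),q.max(0))
# fit plane to bed
b=q.copy()
for _ in range(6):
    A=np.c_[b[:,:2],np.ones(len(b))];sx=np.linalg.lstsq(A,b[:,2],rcond=None)[0];e=A@sx-b[:,2];k=abs(e)<max(2*e.std(),.001);b=b[k]
print(sx.round(3),e.std(),'slope',np.degrees(np.arctan(np.hypot(*sx[:2]))),np.degrees(np.arctan2(sx[1],sx[0])))
# axis line fit: row centers of the rail in image
cl=[]
for v in range(25,122):
    us=np.where((l==i)[v-15])[0]
    if len(us)>5:
        u=205+(us.min()+us.max())/2; y=P[v,int(u)]
        zz=y[2]; cl.append(plane(c,u,v,zz) if np.isfinite(zz) else [np.nan]*3)
cl=np.array(cl);cl=cl[np.isfinite(cl[:,0])];f=np.polyfit(cl[:,0],cl[:,1],1);print('yaw',np.degrees(np.arctan(f[0])),'y at .52',np.polyval(f,.52))
# foot
X=P[15:145,205:290];m=((X[...,2]>.006)&(X[...,2]<.02)).astype(np.uint8);q2=X[m>0];print('foot',cv2.minAreaRect(q2[:,:2].astype(np.float32)*1000))
ft=[plane(c,u,v,.01) for u,v in [(219,33),(279,33),(277.5,123),(219,123)]];print(np.round(ft,4),np.mean(ft,0).round(4))
# height profile along axis
d=np.array([1,f[0]])/np.hypot(1,f[0]);o=np.array([.52,np.polyval(f,.52)])
t=(q[:,:2]-o)@d
for a in np.arange(-.075,.07,.005):
    w=q[(t>a)&(t<a+.005)];
    if len(w):print(round(a+.0025,4),len(w),np.median(w[:,2]).round(4),w[:,2].max().round(4))
print('z=.075 at t',(.075-sx[2]-sx[0]*o[0]-sx[1]*o[1])/(sx[:2]@d))
E
```

```text
[  29    8   27  117 2953]
rail ((519.123779296875, 132.27090454101562), (26.02385711669922, 110.92681884765625), 85.65933990478516) [0.46322409 0.11589052 0.05392946] [0.57511637 0.14909364 0.0898286 ]
[ 0.268 -0.022 -0.064] 0.0006512112067500168 slope 15.03712763985964 -4.607919344622702
yaw -4.39744492167874 y at .52 0.13221924775298508
foot ((528.0765991210938, 138.4258575439453), (87.94682312011719, 104.22564697265625), 85.74800109863281)
[[0.5806 0.1609 0.01  ]
 [0.5752 0.0916 0.01  ]
 [0.4732 0.0989 0.01  ]
 [0.4789 0.1719 0.01  ]] [0.527  0.1308 0.01  ]
-0.0575 31 0.0675 0.0696
-0.0525 109 0.0689 0.0708
-0.0475 138 0.0627 0.0702
-0.0425 94 0.0613 0.0636
-0.0375 119 0.0627 0.0646
-0.0325 96 0.064 0.0666
-0.0275 119 0.0653 0.0674
-0.0225 120 0.0668 0.0688
-0.0175 120 0.0681 0.0708
-0.0125 118 0.0694 0.0712
-0.0075 122 0.0709 0.0734
-0.0025 130 0.0722 0.0742
0.0025 129 0.0734 0.0751
0.0075 131 0.0747 0.0769
0.0125 155 0.076 0.0778
0.0175 130 0.0773 0.0801
0.0225 155 0.0788 0.0807
0.0275 156 0.0802 0.0823
0.0325 146 0.0815 0.0837
0.0375 154 0.0827 0.0853
0.0425 164 0.084 0.0864
0.0475 172 0.0855 0.0879
0.0525 145 0.087 0.0898
z=.075 at t 0.008341144316266903
```

```bash
cat > tgt.py <<'E'
from h import *
o=np.array([.5282,.1316,.075]);Rw=Rt(-4.5,15)
B=np.c_[Rw.as_matrix()[:,0],-Rw.as_matrix()[:,1],-Rw.as_matrix()[:,2]]
off=np.array([-.003,0,.0199])
def T(x,y,z): return o+B@np.array([x,y,z])-Rw.apply(off)
if __name__=='__main__':
    for h in (.06,.02,.011): print(h,T(.003,0,h).round(4));go(T(.003,0,h),Rw)
    s=r.get_state();Rm=R.from_quat(s['eef_rot']);rc=s['tool_pos']+Rm.apply(off);print('rec in bed',(B.T@(rc-o)).round(4),s['clock'])
E
python3 tgt.py
```

```text
0.06 [0.5134 0.1328 0.1537]
d [ 1.323 -0.087  2.401] a [ 0.004  2.547 -0.011] rows 2.6
0.02 [0.5237 0.132  0.1151]
d [ 1.499 -0.088  3.044] a [ 0.004  2.547 -0.011] rows 3.3
0.011 [0.526  0.1318 0.1064]
d [ 1.538 -0.088  3.189] a [ 0.004  2.547 -0.011] rows 3.4
rec in bed [-0.0407 -0.0051  0.2214] 5.1
```

Call:
{"api": "servo_tool", "payload": {
  "deltas": [
    {"dx":0.45,"dy":-0.03,"dz":0.4,"ax":0,"ay":0.85,"az":-0.01,"hand":30},
    {"dx":0.9,"dy":-0.06,"dz":1.0,"ax":0,"ay":1.7,"az":-0.01,"hand":30},
    {"dx":1.32,"dy":-0.09,"dz":1.7,"ax":0,"ay":2.55,"az":-0.01,"hand":30},
    {"dx":1.32,"dy":-0.09,"dz":2.4,"ax":0,"ay":2.55,"az":-0.01,"hand":30},
    {"dx":1.32,"dy":-0.09,"dz":2.4,"ax":0,"ay":2.55,"az":-0.01,"hand":30},
    {"dx":1.32,"dy":-0.09,"dz":2.4,"ax":0,"ay":2.55,"az":-0.01,"hand":30},
    {"dx":1.32,"dy":-0.09,"dz":2.4,"ax":0,"ay":2.55,"az":-0.01,"hand":30}
  ]
}}

```text
clock: 5.98
tool_pos: [0.5151, 0.133, 0.1555]
eef_rot: [0.991, -0.04, 0.13, 0.006]
contact_force: [0.0, 0.0, -1.8]
opening: 0.431
```

```bash
python3 look.py w6; python3 tgt.py; python3 - <<'E'
from h import *
p,d=eyes.snapshot('scene');cv2.imwrite('pics/s6.png',cv2.resize(cv2.cvtColor(p,cv2.COLOR_RGB2BGR)[190:320,150:320],None,fx=4,fy=4))
E
```

```text
5.975 [0.5151 0.133  0.1555] [ 0.9907 -0.0403  0.13    0.0055] yaw -4.74 0.4310037283905404 [ 0.    0.04 -1.81]
0.06 [0.5134 0.1328 0.1537]
d [-0.035  0.012  0.025] a [ 0.006  0.004 -0.039] rows 0.0
0.02 [0.5237 0.132  0.1151]
d [-0.035  0.012  0.691] a [ 0.006  0.004 -0.039] rows 0.7
0.011 [0.526  0.1318 0.1064]
d [-0.035  0.011  0.841] a [ 0.006  0.004 -0.039] rows 0.8
rec in bed [0.0051 0.0007 0.0615] 6.025
```

View pics/w6.png

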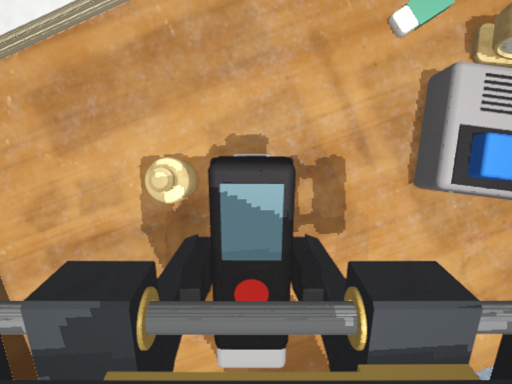

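View pics/s6.png

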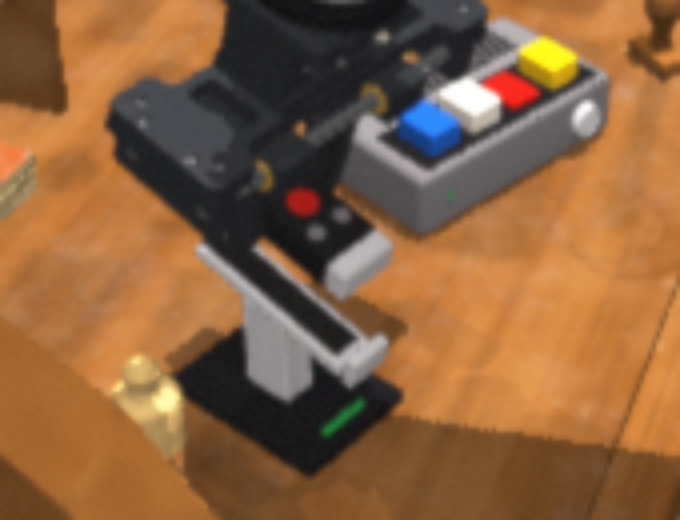

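Call:
{"api": "servo_tool", "payload": {
  "deltas": [
    {"dx":-0.03,"dy":0.01,"dz":0.25,"ax":0,"ay":0,"az":-0.03,"hand":30},
    {"dx":-0.03,"dy":0.01,"dz":0.5,"ax":0,"ay":0,"az":-0.03,"hand":30},
    {"dx":-0.03,"dy":0.01,"dz":0.65,"ax":0,"ay":0,"az":-0.03,"hand":30},
    {"dx":-0.03,"dy":0.01,"dz":0.75,"ax":0,"ay":0,"az":-0.03,"hand":30},
    {"dx":-0.03,"dy":0.01,"dz":0.82,"ax":0,"ay":0,"az":-0.03,"hand":30},
    {"dx":-0.03,"dy":0.01,"dz":0.82,"ax":0,"ay":0,"az":-0.03,"hand":30},
    {"dx":-0.03,"dy":0.01,"dz":0.82,"ax":0,"ay":0,"az":-0.03,"hand":30}
  ]
}}

```text
clock: 6.95
tool_pos: [0.536, 0.1378, 0.119]
eef_rot: [0.992, -0.037, 0.119, 0.009]
contact_force: [0.2, 0.1, -1.7]
opening: 0.426
```

```bash
python3 tgt.py; python3 - <<'E'
from h import *
p,d=eyes.snapshot('scene');cv2.imwrite('pics/s7.png',cv2.resize(cv2.cvtColor(p,cv2.COLOR_RGB2BGR)[190:320,150:320],None,fx=4,fy=4))
E
```

```text
0.06 [0.5134 0.1328 0.1537]
d [-0.223  0.117 -0.648] a [0.073 0.213 0.042] rows 0.7
0.02 [0.5237 0.132  0.1151]
d [-0.208  0.112  0.018] a [0.073 0.213 0.042] rows 0.2
0.011 [0.526  0.1318 0.1064]
d [-0.205  0.111  0.168] a [0.073 0.213 0.042] rows 0.3
rec in bed [0.015  0.0066 0.0208] 6.95
```

View pics/s7.png

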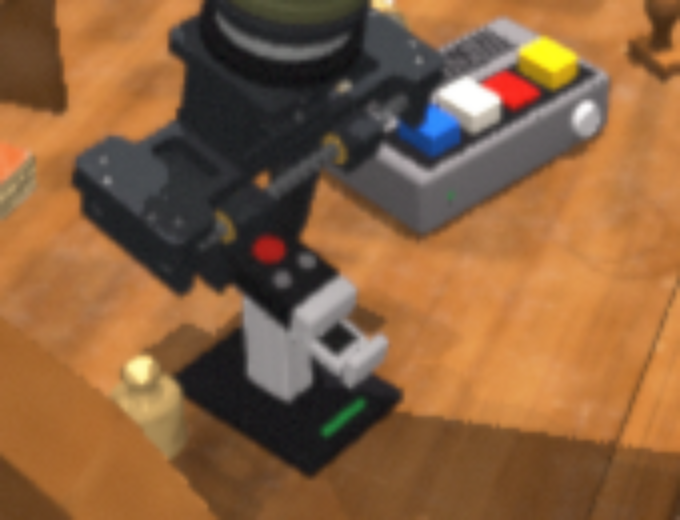

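```bash
python3 - <<'E'
from h import *
s=r.get_state()
lo=np.array([-3.01,-0.46,-1.47,.13,-1,.04,-2.66]);hi=np.array([3.01,2.08,1.51,2.56,4.14,2.09,2.66])
print(np.round(s['q'],3),np.round(s['q']-lo,2),np.round(hi-s['q'],2),np.round(s['qd'],3),np.round(s['joint_torque'],1),np.round(s['moment'],2),s['contact_force'])
E
```

```text
[-0.475  0.793  0.127  2.107  0.616  0.043 -2.654] [2.53 1.25 1.6  1.98 1.62 0.   0.01] [3.49 1.29 1.38 0.45 3.52 2.05 5.31] [-0.001 -0.002  0.    -0.    -0.001  0.001  0.   ] [  0.  -47.6   3.4  -5.8   0.   -0.5  -0. ] [ 0.02  0.28 -0.03] [ 0.07558175  0.12400544 -1.17887767]
```

```bash
cat > kin.py <<'E'
from h import *
import itertools
from scipy.optimize import least_squares
S=[([1.304,.690,-.194,1.566,.157,.903,-.215],[.185,-.5965,.263],[.9887,.1499,-.0002,-.0008])]
LO=np.array([-3.01,-0.46,-1.47,.13,-1,.04,-2.66]);HI=np.array([3.01,2.08,1.51,2.56,4.14,2.09,2.66])
def fk(q,L,sg,off=0,off1=0):
    x,y,z=np.eye(3);rz=lambda t:R.from_euler('z',t);ry=lambda t:R.from_euler('y',t)
    h,a,b,c=L[:4];e=L[4] if len(L)>4 else 0
    A=rz(sg[0]*q[0]+off1);p=np.array([0,0,h])
    A=A*ry(q[1])*rz(sg[1]*q[2]);p=p+A.apply([e,0,a])
    A=A*ry(q[3]);p=p+A.apply([-e,0,b]);A=A*rz(sg[2]*q[4])*ry(q[5]);p=p+A.apply([0,0,c]);A=A*rz(sg[3]*q[6]+off)
    return p,A
E
python3 - <<'E'
from kin import *
s=r.get_state();D=S+[(s['q'],s['tool_pos'],s['eef_rot'])]
print(np.round(s['q'],4).tolist(),np.round(s['tool_pos'],4).tolist(),np.round(s['eef_rot'],5).tolist())
res=[]
for sg in itertools.product([1,-1],repeat=4):
  for off in np.arange(4)*np.pi/2:
   for o1 in (0,np.pi):
    e=0
    for q,p,o in D:
        pp,A=fk(q,[.3,.35,.3,.2],sg,off,o1);e+=(A.inv()*R.from_quat(o)).magnitude()
    res.append((e,sg,off,o1))
res.sort(key=lambda t:t[0])
for x in res[:4]:
    f=lambda L:np.concatenate([fk(q,L,*x[1:])[0]-p for q,p,o in D]);
    g=least_squares(f,[.3,.35,.3,.2,0]);print(x,g.x.round(4),np.abs(g.fun).max())
E
```

```text
[-0.4755, 0.7933, 0.127, 2.1067, 0.6155, 0.0433, -2.6541] [0.536, 0.1378, 0.1191] [0.99213, -0.0373, 0.11924, 0.00874]
(0.0008977639660773458, (-1, -1, -1, -1), np.float64(1.5707963267948966), 0) [ 0.6488  0.6841  0.4328  0.6435 -0.103 ] 0.03962253637556515
(0.4831870738210709, (-1, -1, -1, -1), np.float64(4.71238898038469), 3.141592653589793) [-0.3755 -1.7261 -0.6275 -1.4678  0.6801] 0.02929867496491992
(0.5552008815552522, (1, -1, 1, 1), np.float64(4.71238898038469), 0) [-1.3827 -1.1668 -1.8437 -1.1825  1.1455] 0.2527908859735952
(0.6427671512119497, (-1, 1, -1, -1), np.float64(1.5707963267948966), 0) [-0.6492  0.898   0.1506 -0.2991 -0.0474] 0.09230816300248212
```

Call:
{"api": "servo_tool", "payload": {
  "deltas": [
    {"dx":0,"dy":0.05,"dz":-0.5,"ax":0,"ay":0,"az":0,"hand":30},
    {"dx":-0.1,"dy":0.1,"dz":-1.0,"ax":0,"ay":-0.5,"az":0,"hand":30},
    {"dx":-0.2,"dy":0.1,"dz":-1.0,"ax":0,"ay":-1.0,"az":0,"hand":30}
  ]
}}

```text
clock: 7.38
tool_pos: [0.5101, 0.1343, 0.1768]
eef_rot: [0.997, -0.038, 0.068, 0.006]
contact_force: [0.8, -0.3, -2.3]
opening: 0.429
```

```bash
cat > log.py <<'E'
from kin import *
import json
s=r.get_state();open('/tmp/q.jsonl','a').write(json.dumps([np.array(s[k]).tolist() for k in('q','tool_pos','eef_rot')])+'\n')
print(np.round(s['q'],3),np.round(s['tool_pos'],4),np.round(s['qd'],2))
E
echo '[[-0.4755, 0.7933, 0.127, 2.1067, 0.6155, 0.0433, -2.6541], [0.536, 0.1378, 0.1191], [0.99213, -0.0373, 0.11924, 0.00874]]
[[1.304,0.690,-0.194,1.566,0.157,0.903,-0.215],[0.185,-0.5965,0.263],[0.9887,0.1499,-0.0002,-0.0008]]'>/tmp/q.jsonl
python3 log.py
```

```text
[-0.269  0.667 -0.182  2.053  0.542  0.358 -2.555] [0.5101 0.1343 0.1768] [ 0.48  0.1  -0.65 -0.24 -0.33  0.6   0.37]
```

Call:
{"api": "servo_tool", "payload": {
  "deltas": [
    {"dx":-0.3,"dy":0,"dz":-0.5,"ax":0,"ay":-0.5,"az":0,"hand":30},
    {"dx":-0.6,"dy":0,"dz":-1.0,"ax":0,"ay":-1.0,"az":0,"hand":30},
    {"dx":-0.6,"dy":0,"dz":-1.0,"ax":0,"ay":-1.0,"az":0,"hand":30}
  ]
}}

```text
clock: 7.75
tool_pos: [0.4668, 0.1382, 0.2306]
eef_rot: [0.999, -0.038, 0.016, 0.004]
contact_force: [-0.1, -0.9, -0.7]
opening: 0.429
```

```bash
python3 log.py
```

```text
[-0.161  0.571 -0.363  2.028  0.399  0.585 -2.451] [0.4668 0.1382 0.2306] [-0.02  0.04  0.05  0.01  0.03 -0.05 -0.02]
```

```bash
cat >> kin.py <<'E'
def basis(q):
    rz=lambda t:R.from_euler('z',t);ry=lambda t:R.from_euler('y',t)
    A1=rz(-q[0]);A3=A1*ry(q[1])*rz(-q[2]);A4=A3*ry(q[3]);A6=A4*rz(-q[4])*ry(q[5]);A7=A6*rz(-q[6]+np.pi/2)
    a=[A.as_matrix() for A in (A1,A3,A4,A6)]
    M=np.c_[[0,0,1],a[0][:,0],a[1][:,0],a[1][:,2],a[2][:,0],a[2][:,2],a[3][:,0],a[3][:,2]]
    return M,A7
def fit():
    import json
    D=[json.loads(l) for l in open('/tmp/q.jsonl')]
    M=np.vstack([basis(q)[0] for q,_,_ in D]);y=np.concatenate([p for _,p,_ in D])
    x0=np.array([.35,0,0,.35,0,.3,0,.25]);lam=2e-3
    x=np.linalg.lstsq(np.vstack([M,lam*np.eye(8)]),np.r_[y,lam*x0],rcond=None)[0]
    return x,np.abs(M@x-y).max(),D
E
python3 - <<'E'
from kin import *
x,e,D=fit();print(x.round(4),e)
for q,p,o in D: print((basis(q)[1].inv()*R.from_quat(o)).magnitude().round(4))
E
```

```text
[ 0.4034  0.116  -0.0236  0.528   0.0185  0.3599  0.077   0.3218] 0.02278737523269564Traceback (most recent call last):
  File "<stdin>", line 3, in <module>
AttributeError: 'float' object has no attribute 'round'
```

```bash
python3 - <<'E'
from kin import *
x,e,D=fit()
for q,p,o in D: print(np.round((basis(q)[1].inv()*R.from_quat(o)).magnitude(),4), (np.array(p)-basis(q)[0]@x).round(3))
# general: names
rz=lambda t:R.from_euler('z',t);ry=lambda t:R.from_euler('y',t)
def full(q):
    A1=rz(-q[0]);A2=A1*ry(q[1]);A3=A2*rz(-q[2]);A4=A3*ry(q[3]);A5=A4*rz(-q[4]);A6=A5*ry(q[5]);A7=A6*rz(-q[6])
    return [np.eye(3)]+[A.as_matrix() for A in(A1,A2,A3,A4,A5,A6,A7)]
F=[full(q) for q,_,_ in D];y=np.concatenate([p for _,p,_ in D])
core=[(0,2),(3,2),(4,2),(6,2)]
allc=[(i,k) for i in range(8) for k in range(3)]
def sol(cs):
    M=np.vstack([np.c_[tuple(f[i][:,k] for i,k in cs)] for f in F]);lam=1e-3;x0=np.array([.35,.35,.3,.25]+[0]*(len(cs)-4))
    x=np.linalg.lstsq(np.vstack([M,lam*np.eye(len(cs))]),np.r_[y,lam*x0],rcond=None)[0];return np.abs(M@x-y).max(),x
out=[]
for n in (0,1,2):
    for ex in itertools.combinations([c for c in allc if c not in core],n):
        e,x=sol(core+list(ex));out.append((e,ex,x))
out.sort(key=lambda t:t[0])
for o in out[:25]: print(round(o[0],4),o[1],o[2].round(3))
E
```

```text
0.0 [ 0.002 -0.006  0.001]
0.0009 [-0.023 -0.01  -0.003]
0.0 [-0.003  0.004  0.001]
0.0 [-0.002  0.009  0.   ]
0.0002 ((2, 1), (3, 1)) [ 0.348  0.563  0.345  0.302 -0.019 -0.027]
0.0002 ((2, 1), (4, 1)) [ 0.348  0.563  0.345  0.302 -0.019 -0.027]
0.0002 ((1, 1), (3, 1)) [ 0.348  0.563  0.345  0.302 -0.019 -0.027]
0.0002 ((1, 1), (4, 1)) [ 0.348  0.563  0.345  0.302 -0.019 -0.027]
0.0011 ((1, 0), (4, 1)) [ 0.319  0.603  0.344  0.303 -0.027 -0.046]
0.0011 ((1, 0), (3, 1)) [ 0.319  0.603  0.344  0.303 -0.027 -0.046]
0.0016 ((1, 0), (1, 1)) [ 0.389  0.506  0.346  0.3    0.039 -0.045]
0.0016 ((1, 0), (2, 1)) [ 0.389  0.506  0.346  0.3    0.039 -0.045]
0.002 ((3, 1), (6, 0)) [ 0.336  0.577  0.343  0.301 -0.041  0.01 ]
0.002 ((4, 1), (6, 0)) [ 0.336  0.577  0.343  0.301 -0.041  0.01 ]
0.0024 ((0, 1), (6, 1)) [ 0.366  0.535  0.346  0.303 -0.011 -0.042]
0.0024 ((0, 1), (5, 1)) [ 0.366  0.535  0.346  0.303 -0.011 -0.042]
0.0027 ((6, 1), (7, 0)) [ 0.361  0.534  0.347  0.297 -0.045 -0.01 ]
0.0027 ((5, 1), (7, 0)) [ 0.361  0.534  0.347  0.297 -0.045 -0.01 ]
0.0029 ((2, 1), (6, 1)) [ 0.344  0.549  0.354  0.284 -0.03  -0.02 ]
0.0029 ((1, 1), (6, 1)) [ 0.344  0.549  0.354  0.284 -0.03  -0.02 ]
0.0029 ((2, 1), (5, 1)) [ 0.344  0.549  0.354  0.284 -0.03  -0.02 ]
0.0029 ((1, 1), (5, 1)) [ 0.344  0.549  0.354  0.284 -0.03  -0.02 ]
0.0034 ((3, 0), (4, 1)) [ 0.36   0.571  0.349  0.323 -0.014 -0.043]
0.0034 ((3, 0), (3, 1)) [ 0.36   0.571  0.349  0.323 -0.014 -0.043]
0.0035 ((2, 0), (3, 1)) [ 0.312  0.589  0.343  0.299 -0.022 -0.046]
0.0035 ((2, 0), (4, 1)) [ 0.312  0.589  0.343  0.299 -0.022 -0.046]
0.0036 ((4, 1), (7, 1)) [ 0.368  0.563  0.341  0.323 -0.044 -0.002]
0.0036 ((3, 1), (7, 1)) [ 0.368  0.563  0.341  0.323 -0.044 -0.002]
0.0037 ((4, 1), (5, 0)) [ 0.359  0.56   0.341  0.313 -0.045 -0.001]
```

```bash
cat > ik.py <<'E'
from kin import *
rz=lambda t:R.from_euler('z',t);ry=lambda t:R.from_euler('y',t)
h,a,b,c,y1,y3=.348,.563,.345,.302,-.019,-.027
def F(q):
    A2=rz(-q[0])*ry(q[1]);A3=A2*rz(-q[2]);A4=A3*ry(q[3]);A6=A4*rz(-q[4])*ry(q[5])
    p=np.array([0,0,h])+A2.apply([0,y1,0])+A3.apply([0,y3,a])+A4.apply([0,0,b])+A6.apply([0,0,c])
    return p,A6*rz(-q[6]+np.pi/2)
def solve(pos,Rw,q0,reg=0,m=0.03):
    def f(q):
        p,A=F(q);return np.r_[(p-pos)*10,(A.inv()*Rw).as_rotvec(),reg*(q-q0)]
    g=least_squares(f,np.clip(q0,LO+m+.001,HI-m-.001),bounds=(LO+m,HI-m));p,A=F(g.x)
    return g.x,np.linalg.norm(p-pos),(A.inv()*Rw).magnitude()
def many(pos,Rw,n=80,seed=0,m=.03):
    rng=np.random.default_rng(seed);o=[]
    for _ in range(n):
        q,e1,e2=solve(pos,Rw,rng.uniform(LO,HI),m=m)
        if e1<1e-3 and e2<5e-3:o.append(q)
    return o
E
python3 - <<'E'
from ik import *
import json
for l in open('/tmp/q.jsonl'):
    q,p,o=json.loads(l);pp,A=F(np.array(q));print((pp-p).round(4))
from tgt import T
off=np.array([-.003,0,.0199])
o=np.array([.5282,.1316,.075])
B=Rt(-4.5,15).as_matrix()*np.array([1,-1,-1])
rc=o+B@[.003,0,.0105]
for half in (0,1):
  for tilt in (15,12,9,6):
    Rw=Rt(-4.5,tilt) if not half else Rt(175.5,-tilt)
    pos=rc-Rw.apply(off if not half else off*[-1,1,1])
    s=many(pos,Rw,60);print(half,tilt,len(s))
    s.sort(key=lambda q:-np.min(np.r_[q-LO,HI-q]))
    for q in s[:4]:print('  ',q.round(2),np.min(np.r_[q-LO,HI-q]).round(2))
E
```

```text
[-0.0001 -0.0002 -0.0004]
[-0.0003  0.0002 -0.0003]
[-0.0002 -0.0001 -0.0004]
[-0.0003 -0.     -0.0004]
0 15 25
   [-0.36  0.81 -0.06  2.16  1.91  0.17  2.35] 0.13
   [-0.37  0.81 -0.05  2.16  1.91  0.17  2.34] 0.13
   [-0.37  0.81 -0.04  2.16  1.94  0.16  2.31] 0.12
   [-0.37  0.81 -0.04  2.16  1.94  0.16  2.31] 0.12
0 12 0
0 9 26
   [-0.51  0.83  0.24  2.08 -0.79  0.15 -1.24] 0.11
   [-0.5   0.83  0.23  2.08 -0.75  0.15 -1.27] 0.11
   [-0.5   0.83  0.22  2.07 -0.71  0.14 -1.31] 0.1
   [-0.49  0.82  0.21  2.07 -0.67  0.14 -1.35] 0.1
0 6 25
   [-0.52  0.84  0.28  2.03 -0.71  0.26 -1.3 ] 0.22
   [-0.51  0.84  0.27  2.03 -0.69  0.25 -1.33] 0.21
   [-0.3   0.81 -0.09  2.02  0.46  0.24 -2.45] 0.2
   [-0.5   0.83  0.25  2.03 -0.64  0.24 -1.37] 0.2
1 15 28
   [ 0.11  0.95 -0.88  2.13  1.61  0.8  -0.42] 0.43
   [ 0.06  0.92 -0.77  2.14  1.62  0.7  -0.43] 0.42
   [ 0.05  0.91 -0.76  2.14  1.62  0.69 -0.44] 0.42
   [ 0.03  0.9  -0.72  2.14  1.62  0.66 -0.44] 0.42
1 12 22
   [ 0.13  0.96 -0.88  2.09  1.5   0.78 -0.29] 0.47
   [ 0.11  0.94 -0.84  2.09  1.49  0.75 -0.29] 0.47
   [ 0.09  0.92 -0.79  2.09  1.49  0.7  -0.29] 0.47
   [ 0.08  0.92 -0.78  2.09  1.49  0.69 -0.29] 0.47
1 9 31
   [ 0.14  0.96 -0.88  2.04  1.38  0.78 -0.17] 0.52
   [ 0.1   0.93 -0.8   2.04  1.36  0.71 -0.15] 0.52
   [ 0.09  0.92 -0.77  2.04  1.35  0.68 -0.15] 0.52
   [ 0.07  0.91 -0.73  2.04  1.34  0.65 -0.14] 0.52
1 6 32
   [ 0.15  0.97 -0.88  1.99  1.27  0.78 -0.05] 0.57
   [ 0.12  0.94 -0.82  1.99  1.25  0.73 -0.03] 0.57
   [ 0.11  0.93 -0.8   2.    1.24  0.71 -0.02] 0.56
   [ 0.11  0.93 -0.79  2.    1.23  0.7  -0.02] 0.56
```

```bash
cat > t2.py <<'E'
from ik import *
off=np.array([-.003,0,.0199]);o=np.array([.5282,.1316,.075])
B=Rt(-4.5,15).as_matrix()*np.array([1,-1,-1])
def pose(x,y,z,tilt): 
    Rw=Rt(-4.5,tilt);return o+B@[x,y,z]-Rw.apply(off),Rw
if __name__=='__main__':
    s=r.get_state();q0=np.array(s['q'])
    for x,z,t in ((.004,.05,8),(.004,.02,8),(.003,.0155,8),(.003,.0105,8)):
        p,Rw=pose(x,0,z,t);q,e1,e2=solve(p,Rw,q0,reg=.003);print(z,p.round(4),q.round(2),round(e1,4),round(e2,4));go(p,Rw)
    Rm=R.from_quat(s['eef_rot']);rc=s['tool_pos']+Rm.apply(off);print('rec in bed',(B.T@(rc-o)).round(4),'q',np.round(q0,2),np.round(s['contact_force'],1))
E
python3 t2.py
```

```text
0.05 [0.5194 0.1323 0.1445] [-0.3   0.73 -0.11  2.06  0.53  0.27 -2.54] 0.0 0.0
d [0.833 0.022 1.464] a [0.063 1.017 0.025] rows 1.6
0.02 [0.5271 0.1317 0.1155] [-0.33  0.79 -0.06  2.05  0.52  0.2  -2.52] 0.0 0.0
d [0.946 0.019 1.951] a [0.063 1.017 0.025] rows 2.1
0.0155 [0.5273 0.1317 0.1109] [-0.33  0.8  -0.05  2.05  0.52  0.19 -2.52] 0.0 0.0
d [0.947 0.018 2.027] a [0.063 1.017 0.025] rows 2.1
0.0105 [0.5286 0.1316 0.106 ] [-0.34  0.81 -0.04  2.05  0.52  0.18 -2.51] 0.0 0.0
d [0.966 0.018 2.109] a [0.063 1.017 0.025] rows 2.2
rec in bed [-0.0268  0.0016  0.1475] q [-0.16  0.57 -0.36  2.03  0.4   0.58 -2.45] [-0.1 -0.9 -0.7]
```

Call:
{"api": "servo_tool", "payload": {
  "deltas": [
    {"dx":0.4,"dy":0.01,"dz":0.7,"ax":0.03,"ay":0.5,"az":0,"hand":30},
    {"dx":0.83,"dy":0.02,"dz":1.3,"ax":0.06,"ay":1.02,"az":0.02,"hand":30},
    {"dx":0.9,"dy":0.02,"dz":1.6,"ax":0.06,"ay":1.02,"az":0.02,"hand":30},
    {"dx":0.95,"dy":0.02,"dz":1.85,"ax":0.06,"ay":1.02,"az":0.02,"hand":30},
    {"dx":0.95,"dy":0.02,"dz":1.95,"ax":0.06,"ay":1.02,"az":0.02,"hand":30},
    {"dx":0.95,"dy":0.02,"dz":1.95,"ax":0.06,"ay":1.02,"az":0.02,"hand":30}
  ]
}}

```text
clock: 8.5
tool_pos: [0.5262, 0.1313, 0.1136]
eef_rot: [0.997, -0.039, 0.068, 0.004]
contact_force: [0.4, 1.4, -1.9]
opening: 0.431
```

```bash
python3 t2.py; python3 - <<'E'
from h import *
p,d=eyes.snapshot('scene');cv2.imwrite('pics/s8.png',cv2.resize(cv2.cvtColor(p,cv2.COLOR_RGB2BGR)[190:320,150:320],None,fx=4,fy=4))
E
```

```text
0.05 [0.5194 0.1323 0.1445] [-0.29  0.73 -0.13  2.06  0.57  0.28 -2.57] 0.0 0.0
d [-0.044 -0.006 -0.526] a [0.02  0.031 0.014] rows 0.5
0.02 [0.5271 0.1317 0.1155] [-0.31  0.79 -0.08  2.05  0.59  0.21 -2.59] 0.0 0.0
d [ 0.018 -0.007 -0.03 ] a [0.02  0.031 0.014] rows 0.0
0.0155 [0.5273 0.1317 0.1109] [-0.32  0.8  -0.07  2.05  0.6   0.2  -2.59] 0.0 0.0
d [ 0.011 -0.007  0.047] a [0.02  0.031 0.014] rows 0.0
0.0105 [0.5286 0.1316 0.106 ] [-0.32  0.81 -0.07  2.05  0.6   0.19 -2.6 ] 0.0 0.0
d [ 0.021 -0.007  0.129] a [0.02  0.031 0.014] rows 0.1
rec in bed [ 0.0026 -0.0005  0.0184] q [-0.31  0.79 -0.08  2.05  0.59  0.21 -2.59] [ 0.4  1.4 -1.9]
```

View pics/s8.png

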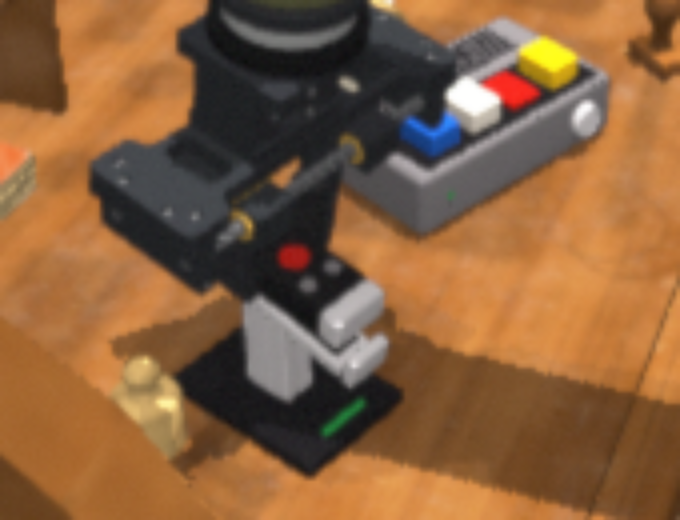

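Call:
{"api": "servo_tool", "payload": {
  "deltas": [
    {"dx":0.01,"dy":0,"dz":0.03,"ax":0,"ay":0,"az":0,"hand":30},
    {"dx":0.02,"dy":0,"dz":0.06,"ax":0,"ay":0,"az":0,"hand":30},
    {"dx":0.02,"dy":0,"dz":0.09,"ax":0,"ay":0,"az":0,"hand":30},
    {"dx":0.02,"dy":0,"dz":0.12,"ax":0,"ay":0,"az":0,"hand":30},
    {"dx":0.02,"dy":0,"dz":0.12,"ax":0,"ay":0,"az":0,"hand":30}
  ],
  "newtons": 6
}}

```text
clock: 9.18
tool_pos: [0.5285, 0.1311, 0.1066]
eef_rot: [0.997, -0.039, 0.068, 0.004]
contact_force: [-0.8, 0.5, -0.3]
opening: 0.431
```

```bash
python3 t2.py|tail -3; python3 - <<'E'
from h import *
p,d=eyes.snapshot('scene');cv2.imwrite('pics/s9.png',cv2.resize(cv2.cvtColor(p,cv2.COLOR_RGB2BGR)[190:320,150:320],None,fx=4,fy=4))
E
```

```text
0.0105 [0.5286 0.1316 0.106 ] [-0.32  0.81 -0.07  2.05  0.6   0.19 -2.59] 0.0 0.0
d [-0.    -0.009  0.01 ] a [0.021 0.031 0.012] rows 0.0
rec in bed [ 0.003  -0.0006  0.0111] q [-0.32  0.81 -0.07  2.05  0.6   0.2  -2.59] [-0.8  0.5 -0.3]
```

View pics/s9.png

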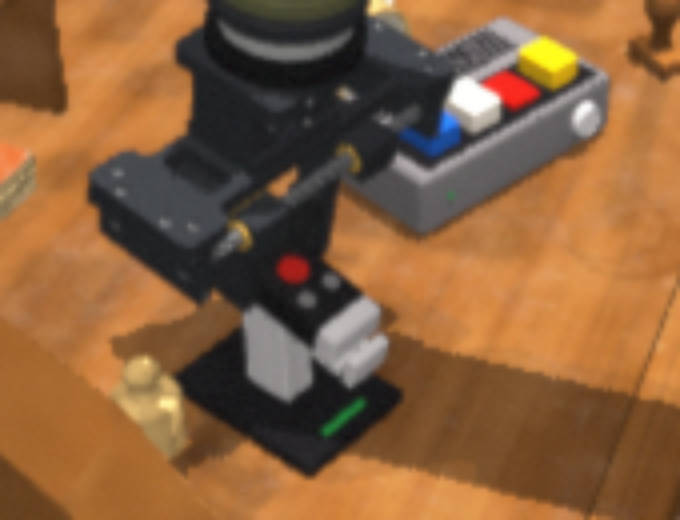

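Call:
{"api": "servo_tool", "payload": {
  "deltas": [
    {"dx":0,"dy":0,"dz":0.02,"ax":0,"ay":0,"az":0,"hand":30},
    {"dx":0,"dy":0,"dz":0.03,"ax":0,"ay":0,"az":0,"hand":30},
    {"dx":0,"dy":0,"dz":0.03,"ax":0,"ay":0,"az":0,"hand":52},
    {"dx":0,"dy":0,"dz":0.03,"ax":0,"ay":0,"az":0,"hand":52},
    {"dx":0,"dy":0,"dz":0.03,"ax":0,"ay":0,"az":0,"hand":52},
    {"dx":0,"dy":0,"dz":0.03,"ax":0,"ay":0,"az":0,"hand":52},
    {"dx":0,"dy":0,"dz":0.03,"ax":0,"ay":0,"az":0,"hand":52}
  ]
}}

```text
clock: 10.1
tool_pos: [0.5289, 0.1311, 0.105]
eef_rot: [0.997, -0.039, 0.068, 0.004]
contact_force: [-0.4, -0.0, 0.2]
opening: 0.592
```

```bash
python3 look.py w10; python3 - <<'E'
from h import *
p,d=eyes.snapshot('scene');cv2.imwrite('pics/s10.png',cv2.resize(cv2.cvtColor(p,cv2.COLOR_RGB2BGR)[190:320,150:320],None,fx=4,fy=4))
E
```

```text
10.1 [0.5289 0.1311 0.105 ] [ 0.9969 -0.0387  0.0682  0.0037] yaw -4.44 0.5920002236054169 [-0.36 -0.01  0.22]
```

View pics/s10.png

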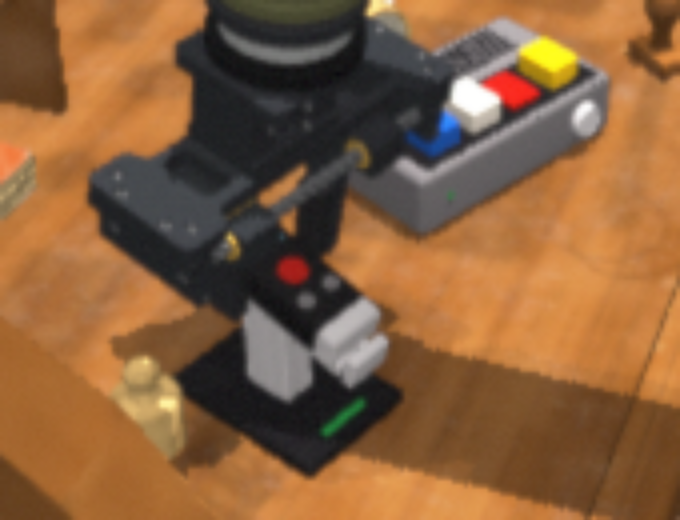

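View pics/w10.png

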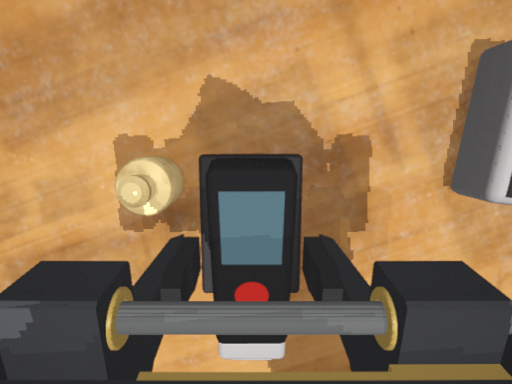

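Call:
{"api": "servo_tool", "payload": {
  "deltas": [
    {"dx":0,"dy":0,"dz":-0.3,"ax":0,"ay":0,"az":0,"hand":52},
    {"dx":0,"dy":0,"dz":-0.9,"ax":0,"ay":0,"az":0,"hand":52},
    {"dx":0,"dy":0,"dz":-1.7,"ax":0,"ay":0,"az":0,"hand":52},
    {"dx":-0.4,"dy":0,"dz":-2.5,"ax":0,"ay":-0.6,"az":0,"hand":30},
    {"dx":-1.0,"dy":0,"dz":-3.2,"ax":0,"ay":-1.3,"az":0,"hand":0},
    {"dx":-1.0,"dy":0,"dz":-3.2,"ax":0,"ay":-1.3,"az":0,"hand":0}
  ]
}}

```text
clock: 10.95
tool_pos: [0.4433, 0.1387, 0.2893]
eef_rot: [0.999, -0.038, 0.002, 0.0]
contact_force: [0.3, -0.0, -0.9]
opening: 0.273
```

```bash
python3 look.py w11; python3 - <<'E'
from h import *
p,d=eyes.snapshot('scene');cv2.imwrite('pics/s11.png',cv2.resize(cv2.cvtColor(p,cv2.COLOR_RGB2BGR)[165:315,150:340],None,fx=4,fy=4));np.savez('/tmp/s11.npz',p=p,d=d)
E
```

```text
10.95 [0.4433 0.1387 0.2893] [ 9.993e-01 -3.850e-02  2.100e-03  2.000e-04] yaw -4.46 0.2734757215751041 [ 0.28 -0.01 -0.88]
```

View pics/s11.png

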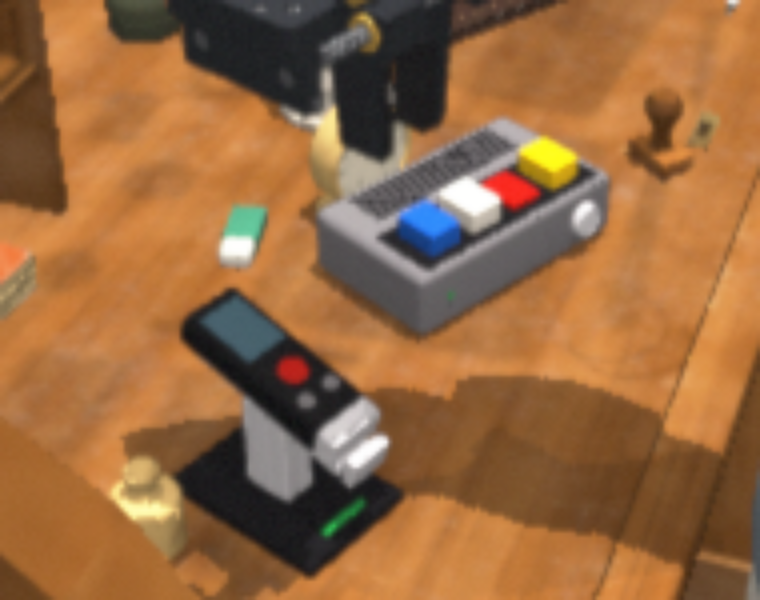

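View pics/w11.png

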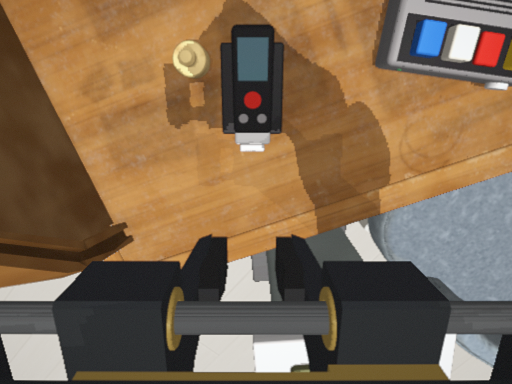

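```bash
python3 - <<'E'
from ik import *
from t2 import B,o
z=np.load('/tmp/w11.npz',allow_pickle=True);c=z['c'].item();P=cloud(c,z['d']);p=z['p']
X=P[15:150,215:290];Y=(X-o)@B
m=(Y[...,2]>.014)&(Y[...,2]<.03);q=Y[m];print(len(q),cv2.minAreaRect(q[:,:2].astype(np.float32)*1000),np.median(q[:,2]))
A=np.c_[q[:,:2],np.ones(len(q))];print('tilt rel bed',np.linalg.lstsq(A,q[:,2],rcond=None)[0].round(4))
def keys(p,P,win):
    hsv=cv2.cvtColor(p,cv2.COLOR_RGB2HSV)
    for nm,lo,hi in [('blue',(100,150,60),(125,255,255)),('yellow',(22,150,120),(32,255,255)),('red',(0,200,80),(6,255,255)),('red2',(174,200,80),(180,255,255)),('white',(0,0,170),(180,25,255))]:
        k=cv2.inRange(hsv,lo,hi);w=np.zeros_like(k);w[win]=k[win];q=P[w>0];q=q[np.isfinite(q[:,2])]
        if len(q)<20: continue
        t=np.percentile(q[:,2],90);q=q[abs(q[:,2]-t)<.006];print(nm,len(q),'top',round(t,4),np.median(q[:,2]).round(4),np.round(cv2.minAreaRect(q[:,:2].astype(np.float32)*1000)[0],1),q.mean(0).round(4))
keys(p,P,np.s_[0:80,385:512])
z=np.load('/tmp/s11.npz');cs=eyes.camera_model('scene');keys(z['p'],cloud(cs,z['d']),np.s_[197:235,245:300])
E
```

```text
4702 ((1.6044540405273438, -0.3738689422607422), (108.25010681152344, 38.06770706176758), 0.07792838662862778) 0.01986858246507964
tilt rel bed [ 0.0045 -0.0014  0.0197]
blue 908 top 0.0649 0.0639 [561.6 -48.4] [ 0.5616 -0.0477  0.0637]
yellow 81 top 0.0592 0.0561 [ 535.8 -136.1] [ 0.5339 -0.1355  0.0563]
red 642 top 0.0548 0.0538 [ 548.  -115.1] [ 0.5472 -0.1149  0.0536]
white 810 top 0.0644 0.064 [554.8 -82.3] [ 0.5548 -0.0814  0.0639]
blue 96 top 0.0676 0.0662 [560.7 -47.1] [ 0.5598 -0.0451  0.066 ]
yellow 83 top 0.0678 0.0662 [ 540.4 -146.9] [ 0.5394 -0.1451  0.0659]
red 67 top 0.0579 0.0564 [ 545.3 -116.7] [ 0.5451 -0.1149  0.0563]
white 73 top 0.0672 0.0666 [554.7 -81.4] [ 0.5545 -0.0806  0.0665]
```

```bash
python3 - <<'E'
from ik import *
z=np.load('/tmp/scene0.npz');c=eyes.camera_model('scene');P=cloud(c,z['d'])
X=P[130:200,215:255].reshape(-1,3);q=X[(X[:,2]>.03)&(X[:,2]<.2)&(X[:,0]<.9)&(X[:,0]>.55)];print('tank',q.min(0).round(3),q.max(0).round(3))
X=P[188:218,226:252].reshape(-1,3);q=X[(X[:,2]>.01)&(X[:,2]<.09)];print('clock',q.min(0).round(3),q.max(0).round(3))
s=r.get_state();q0=np.array(s['q'])
for yw in (78,60,-12):
  for zz in (.25,.12,.076):
    q,e1,e2=solve([.5616,-.0483,zz],Rt(yw),q0,reg=.003);print(yw,zz,q.round(2),round(e1,4),round(e2,4))
go([.5616,-.0483,.20],Rt(78));go([.5616,-.0483,.20],Rt(-12))
E
```

```text
tank [ 0.641 -0.265  0.03 ] [ 0.79  -0.079  0.183]
clock [ 0.593 -0.225  0.01 ] [ 0.753 -0.037  0.085]
78 0.25 [ 0.46  0.73 -0.8   1.75  0.63  0.94 -0.81] 0.0 0.0
78 0.12 [ 0.38  0.9  -0.66  1.85  0.84  0.7  -0.99] 0.0 0.0
78 0.076 [ 0.35  0.96 -0.6   1.86  0.92  0.62 -1.05] 0.0 0.0
60 0.25 [ 0.42  0.71 -0.73  1.75  0.58  0.91 -1.08] 0.0 0.0
60 0.12 [ 0.35  0.88 -0.6   1.85  0.79  0.66 -1.26] 0.0 0.0
60 0.076 [ 0.32  0.95 -0.55  1.87  0.87  0.59 -1.32] 0.0 0.0
-12 0.25 [ 0.24  0.64 -0.4   1.76  0.33  0.8  -2.1 ] 0.0 0.0
-12 0.12 [ 0.18  0.83 -0.31  1.86  0.46  0.52 -2.22] 0.0 0.0
-12 0.076 [ 0.15  0.9  -0.26  1.87  0.5   0.43 -2.25] 0.0 0.0
d [2.193 2.933 1.46 ] a [ 3.2000e-02 -1.0000e-03 -1.3747e+01] rows 7.7
d [2.193 2.933 1.46 ] a [ 0.02  -0.021  1.253] rows 3.8
```

```bash
python3 - <<'E'
from ik import *
for f,nm in (('/tmp/scene0.npz','scene'),('/tmp/side0.npz','side')):
    z=np.load(f);c=eyes.camera_model(nm);P=cloud(c,z['d']).reshape(-1,3)
    b=P[(P[:,0]>.6)&(P[:,0]<.9)&(P[:,1]>-.2)&(P[:,1]<.1)]
    for lo,hi in((.03,.08),(.1,.13),(.14,.2)):
        q=b[(b[:,2]>lo)&(b[:,2]<hi)];
        if len(q)>10: print(nm,lo,len(q),np.percentile(q,2,axis=0).round(3),np.percentile(q,98,axis=0).round(3))
E
```

```text
scene 0.03 1517 [ 0.602 -0.193  0.03 ] [0.867 0.095 0.078]
scene 0.1 377 [ 0.717 -0.198  0.101] [0.82  0.097 0.129]
scene 0.14 596 [ 0.729 -0.198  0.141] [0.87  0.098 0.189]
side 0.03 1045 [ 0.602 -0.19   0.032] [ 0.78  -0.026  0.079]
side 0.1 106 [ 0.72  -0.199  0.1  ] [ 0.788 -0.161  0.129]
side 0.14 74 [ 0.724 -0.2    0.14 ] [ 0.779 -0.169  0.177]
```

Call:
{"api": "servo_tool", "payload": {
  "deltas": [
    {"dx":0.4,"dy":0.5,"dz":0.0,"ax":0,"ay":0,"az":-1.6,"hand":0},
    {"dx":0.8,"dy":1.0,"dz":0.0,"ax":0,"ay":0,"az":-3.2,"hand":0},
    {"dx":1.2,"dy":1.6,"dz":0.2,"ax":0,"ay":0,"az":-4.8,"hand":0},
    {"dx":1.6,"dy":2.2,"dz":0.5,"ax":0,"ay":0,"az":-6.4,"hand":0},
    {"dx":2.0,"dy":2.7,"dz":0.8,"ax":0,"ay":0,"az":-8.0,"hand":0},
    {"dx":2.19,"dy":2.93,"dz":1.1,"ax":0,"ay":0,"az":-9.6,"hand":0},
    {"dx":2.19,"dy":2.93,"dz":1.46,"ax":0,"ay":0,"az":-11.2,"hand":0},
    {"dx":2.19,"dy":2.93,"dz":1.46,"ax":0,"ay":0,"az":-12.8,"hand":0},
    {"dx":2.19,"dy":2.93,"dz":1.46,"ax":0.03,"ay":0,"az":-13.75,"hand":0},
    {"dx":2.19,"dy":2.93,"dz":1.46,"ax":0.03,"ay":0,"az":-13.75,"hand":0}
  ],
  "newtons": 20
}}

```text
clock: 12.3
tool_pos: [0.5606, -0.048, 0.1979]
eef_rot: [0.777, 0.629, -0.001, -0.001]
contact_force: [-0.8, -0.3, -0.2]
opening: 0.004
```

```bash
python3 look.py w12; python3 log.py; python3 - <<'E'
from h import *
go([.5616,-.0483,.105],Rt(78))
E
```

```text
12.3 [ 0.5606 -0.048   0.1979] [ 0.7774  0.629  -0.0013 -0.0014] yaw 77.91 0.0037535361018689846 [-0.84 -0.28 -0.23]
[ 0.44   0.798 -0.771  1.801  0.723  0.853 -0.894] [ 0.5607 -0.0479  0.1983] [-0.   -0.01 -0.    0.   -0.    0.   -0.  ]
d [-0.003  0.021  1.555] a [-0.031  0.003 -0.014] rows 1.5
```

View pics/w12.png

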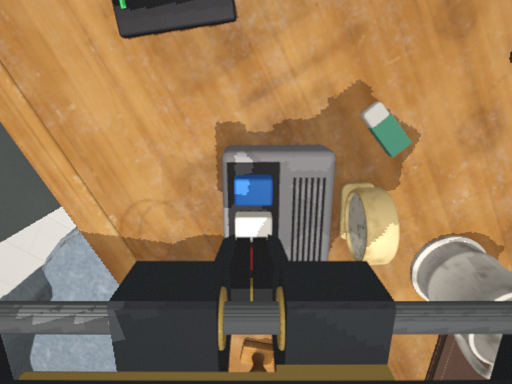

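```bash
python3 - <<'E'
from h import *
z=np.load('/tmp/w12.npz',allow_pickle=True);c=z['c'].item();P=cloud(c,z['d']);p=z['p']
hsv=cv2.cvtColor(p,cv2.COLOR_RGB2HSV);k=cv2.inRange(hsv,(100,150,60),(125,255,255));q=P[k>0];q=q[np.isfinite(q[:,2])&(q[:,2]>.055)]
print(len(q),np.median(q[:,2]),cv2.minAreaRect(q[:,:2].astype(np.float32)*1000))
E
```

```text
1107 0.06368162446944592 ((562.3970947265625, -48.82465362548828), (24.734901428222656, 31.409440994262695), 77.57123565673828)
```

Call:
{"api": "servo_tool", "payload": {
  "deltas": [
    {"dx":0,"dy":0.02,"dz":0.6,"ax":-0.03,"ay":0,"az":0,"hand":0},
    {"dx":0,"dy":0.02,"dz":1.2,"ax":-0.03,"ay":0,"az":0,"hand":0},
    {"dx":0,"dy":0.02,"dz":1.6,"ax":-0.03,"ay":0,"az":0,"hand":0},
    {"dx":0,"dy":0.02,"dz":1.6,"ax":-0.03,"ay":0,"az":0,"hand":0}
  ]
}}

```text
clock: 12.85
tool_pos: [0.5607, -0.048, 0.102]
eef_rot: [0.777, 0.629, -0.001, -0.0]
contact_force: [0.7, 0.1, 1.1]
opening: 0.006
```

```bash
python3 log.py; python3 - <<'E'
from h import *
go([.562,-.0487,.076],Rt(78))
p,d=eyes.snapshot('scene');cv2.imwrite('pics/s13.png',cv2.resize(cv2.cvtColor(p,cv2.COLOR_RGB2BGR)[165:285,200:340],None,fx=5,fy=5))
E
```

```text
[ 0.371  0.926 -0.649  1.859  0.884  0.676 -1.027] [ 0.5607 -0.048   0.102 ] [ 0.02 -0.04 -0.04 -0.02 -0.02  0.02  0.02]
d [-0.006  0.024  0.433] a [-0.018  0.016 -0.   ] rows 0.4
```

View pics/s13.png

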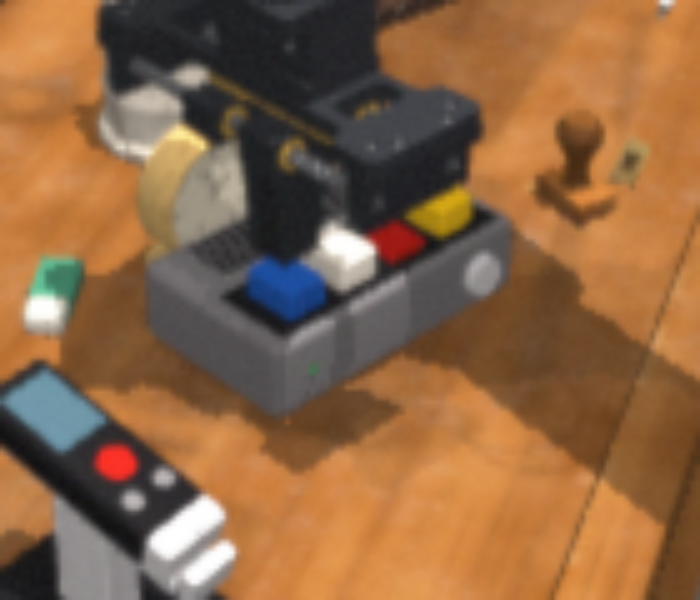

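Call:
{"api": "servo_tool", "payload": {
  "deltas": [
    {"dx":0,"dy":0.02,"dz":0.15,"ax":0,"ay":0,"az":0,"hand":0},
    {"dx":0,"dy":0.02,"dz":0.25,"ax":0,"ay":0,"az":0,"hand":0},
    {"dx":0,"dy":0.02,"dz":0.33,"ax":0,"ay":0,"az":0,"hand":0},
    {"dx":0,"dy":0.02,"dz":0.41,"ax":0,"ay":0,"az":0,"hand":0},
    {"dx":0,"dy":0.02,"dz":0.43,"ax":0,"ay":0,"az":0,"hand":0}
  ]
}}

```text
clock: 13.52
tool_pos: [0.5634, -0.0481, 0.0779]
eef_rot: [0.777, 0.63, 0.001, 0.001]
contact_force: [0.9, 0.2, 1.8]
opening: 0.004
```

```bash
python3 look.py w14; python3 - <<'E'
from h import *
go([.562,-.0487,.076],Rt(78))
p,d=eyes.snapshot('scene');cv2.imwrite('pics/s14.png',cv2.resize(cv2.cvtColor(p,cv2.COLOR_RGB2BGR)[165:285,200:340],None,fx=5,fy=5))
E
```

```text
13.525 [ 0.5634 -0.0481  0.0779] [7.769e-01 6.296e-01 7.000e-04 8.000e-04] yaw 78.04 0.0035039665450693255 [0.9  0.15 1.77]
d [-0.015 -0.021  0.031] a [ 0.02  -0.     0.006] rows 0.0
```

View pics/s14.png

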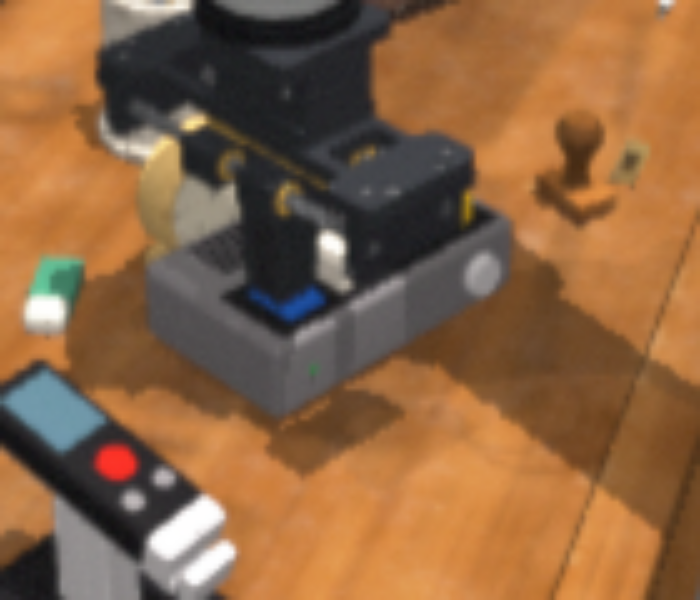

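Call:
{"api": "servo_tool", "payload": {
  "deltas": [
    {"dx":0,"dy":0,"dz":0.03,"ax":0,"ay":0,"az":0,"hand":0},
    {"dx":0,"dy":0,"dz":0.05,"ax":0,"ay":0,"az":0,"hand":0},
    {"dx":0,"dy":0,"dz":0.05,"ax":0,"ay":0,"az":0,"hand":0}
  ]
}}

```text
clock: 14.0
tool_pos: [0.5634, -0.0481, 0.0763]
eef_rot: [0.777, 0.63, 0.001, 0.001]
contact_force: [-1.2, -0.5, 11.3]
opening: 0.005
```

Call:
{"api": "servo_tool", "payload": {
  "deltas": [
    {"dx":0,"dy":0,"dz":-0.3,"ax":0,"ay":0,"az":0,"hand":0},
    {"dx":0,"dy":0,"dz":-0.9,"ax":0,"ay":0,"az":0,"hand":0},
    {"dx":0,"dy":0,"dz":-1.8,"ax":0,"ay":0,"az":0,"hand":0},
    {"dx":0,"dy":0,"dz":-2.6,"ax":0,"ay":0,"az":0,"hand":0},
    {"dx":-1.5,"dy":0,"dz":-3.0,"ax":0,"ay":0,"az":0,"hand":0},
    {"dx":-1.5,"dy":0,"dz":-3.0,"ax":0,"ay":0,"az":0,"hand":0}
  ]
}}

```text
clock: 14.75
tool_pos: [0.5434, -0.1391, 0.2565]
eef_rot: [0.778, 0.629, -0.0, 0.002]
contact_force: [1.1, 0.5, -0.6]
opening: 0.004
```

```bash
python3 look.py w15; python3 - <<'E'
from h import *
from t2 import B,o
p,d=eyes.snapshot('scene');cv2.imwrite('pics/s15.png',cv2.resize(cv2.cvtColor(p,cv2.COLOR_RGB2BGR)[165:285,200:340],None,fx=5,fy=5))
def keys(p,P,win):
    hsv=cv2.cvtColor(p,cv2.COLOR_RGB2HSV)
    for nm,lo,hi in [('blue',(100,150,60),(125,255,255)),('yellow',(22,150,120),(32,255,255)),('red',(0,200,80),(6,255,255)),('white',(0,0,170),(180,25,255))]:
        k=cv2.inRange(hsv,lo,hi);w=np.zeros_like(k);w[win]=k[win];q=P[w>0];q=q[np.isfinite(q[:,2])]
        if len(q)>20: print(nm,len(q),'top',np.percentile(q[:,2],90).round(4),np.median(q[:,2]).round(4))
keys(p,cloud(eyes.camera_model('scene'),d),np.s_[197:235,245:300])
P=cloud(eyes.camera_model('scene'),d);Y=(P[230:285,190:250]-o)@B;m=(Y[...,2]>.014)&(Y[...,2]<.03);q=Y[m];print(len(q),cv2.minAreaRect(q[:,:2].astype(np.float32)*1000),np.median(q[:,2]))
z=np.load('/tmp/w15.npz',allow_pickle=True);c=z['c'].item();keys(z['p'],cloud(c,z['d']),np.s_[0:260,150:350])
E
```

```text
14.75 [ 0.5434 -0.1391  0.2565] [ 0.7777  0.6286 -0.      0.0017] yaw 77.6 0.00410482371680624 [ 1.1   0.48 -0.63]
blue 111 top 0.0577 0.0559
yellow 107 top 0.068 0.0654
red 105 top 0.068 0.0655
white 158 top 0.0677 0.0519
863 ((-1.7644462585449219, 2.0521678924560547), (115.41240692138672, 38.643768310546875), 1.0367026329040527) 0.022236055136800183
blue 782 top 0.0546 0.0535
yellow 798 top 0.0646 0.0636
red 114 top 0.0642 0.0631
white 3942 top 0.0637 0.0479
```

View pics/s15.png

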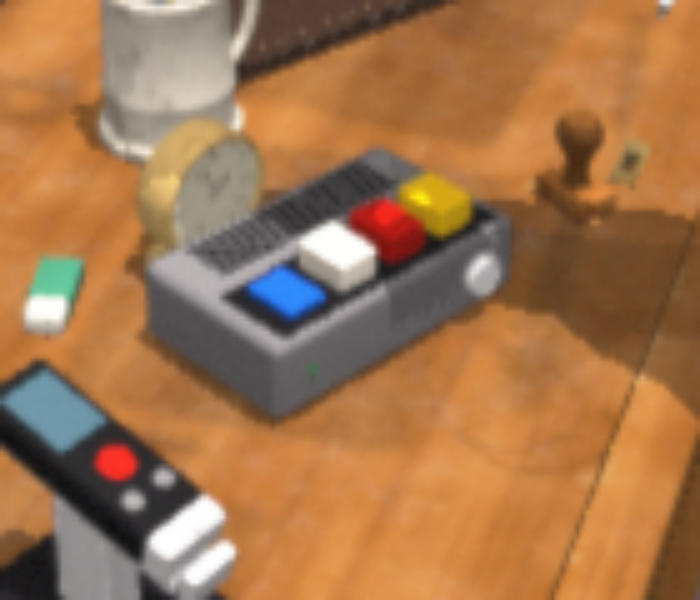

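View pics/w15.png

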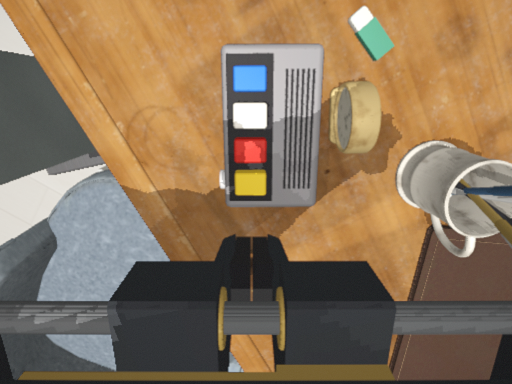

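Blue is latched at about 54 mm (scene pixel row ~290 in the enlarged crop). The red, white and yellow keys stand at about 64 mm. The recorder is seated in the dock, and the clock, tankard and stamp are unmoved. The arm is clear, so I'm handing in.

```bash
python3 -c "
from plant import r
print(r.finish_job())"
```

```text
the job is handed in; nothing more can be done
None
```

The recorder is in the dock and only the blue key is down. I handed the job in at about 15 s; no verdict is reported.

- **Recorder:** it lies face up on the bed with its metal end at the lip. The wrist camera put its centre about 1.6 mm up the slope and 0.4 mm off centre, in line and flat to the bed within about 0.005 rad. A last check from the scene camera, which is coarser, gave about -1.8 mm along and 2 mm across. That is still well within tolerance.
- **Keys:** I pressed blue to its hard stop, at about 11 N, and it stayed latched with its top at about 54 mm. Red popped up, and red, white and yellow all stand at about 64 mm.
- **What went wrong on the way:** my first approach to the bed, at its full 15° tilt, ran into two wrist joint limits and ended about 12 mm off, without touching anything. I backed off, lowered the recorder at about 8° with a light grip so that it turned flat against the bed, and then let go.
- **Other objects:** the stamp, weight, clock and tankard looked undisturbed in the last pictures that showed each; I did not measure their positions again.

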